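# Top up a pickle jar from a tipping chute

### The job

Pick up the small steel chute by its wooden grip with its three gherkins aboard, rest its open nose gently on the rim of the open jar with the stop under the nose against the outside of the rim, and tip it, still resting on the rim, until all three gherkins have slid down into the jar. Then stand the empty chute back on its feet on the counter. Do not touch the gherkins with the fingers, spill any, press hard on the glass or shift the other things.

Things in the scene. Friction and masses are not known exactly. Their poses are not given: they have to be found in the camera images.
- chute_grip (a point): Centre of the steel chute's wooden grip: a square upright post, 22 x 22 mm, 46 mm high (point 24 mm below its top), on a bridge over mid-trough, bridge top 24 mm below the point. Fingers fit either pair of sides. Axes as the chute: x along the trough to the open nose, z up. Point 70 mm above the counter, 56 mm above the trough's underside. 250 g empty, balanced under the grip. Not measured while held.
- chute_stop (a point): Chute: trough 200 mm long, 32 wide (26 inside), sides 29 high, nose (+x) open, tail closed, on two cross feet 44 wide, 14 high. The front foot, 4 mm thick, is also the stop. Point: corner of the stop's front face and the trough's underside, 80 mm towards the nose from the grip, 56 mm below it; same axes. Seated, the jar's rim lies in this corner: underside on the rim, stop against its outside.
- chute_nose (a point): Lower edge of the chute's open nose, middle: 100 mm towards +x from the grip, 56 mm below it, 20 mm ahead of the stop (these 20 mm reach into the mouth when seated); same axes. As the chute is tipped it bears on the inner edge of the 4 mm thick rim instead of the outer one, so the corner rises a little off the rim: about 2 mm at 35 degrees, which must be followed by feel.
- jar_mouth (a point): Mouth centre of the open clear jar, level with its rim, 122 mm above the counter. Neck 62 mm across outside, 54 inside, upright for 20 mm, then widening to a hollow body 86 across. Clamped in a fixed steel stand, base 116 mm square, 10 high. The chute may come from any side. The rim is hard, a millimetre too far presses many newtons: find height and reach by touch, rest at 1 to 5 N, never over 15 N.
- gherkin1_mid (a point): Centre of the rearmost gherkin, a firm little cucumber 18 mm thick, 45 mm long with round ends, 15 g, lying lengthwise in the trough (x along it). Wet: it stays put in a trough within about 10 degrees of level and moved smoothly, starts to slide at 14 to 20 degrees of tilt and runs out well at 30 to 35 degrees nose down.
- gherkin2_mid (a point): Centre of the middle gherkin, same as the first.
- gherkin3_mid (a point): Centre of the front gherkin, same as the first.
- jar_lid_mid (a point): loose yellow screw lid, disc 68 mm across, 14 mm high, lying flat; bystander, to be left where it stands. Point half-way up.
- syrup_mid (a point): small dark red bottle with yellow cap, 42 mm across, 105 mm high; bystander, to be left where it stands. Point half-way up.
- pickle_jar_a_mid (a point): closed jar of orange pickles, yellow cap, 72 mm across, 100 mm high; bystander, to be left where it stands. Point half-way up.
- pickle_jar_b_mid (a point): closed jar of dark red pickles, yellow cap, 72 mm across, 100 mm high; bystander, to be left where it stands. Point half-way up.
- spoon_grip (a point): wooden spoon lying flat, 200 mm long, point on its handle; bystander, to be left where it lies.
- cup_mid (a point): green cup standing open, 72 mm across, 85 mm high; bystander, to be left where it stands. Point half-way up.
- sauce_mid (a point): small brown sauce bottle with yellow cap, 48 mm across, 130 mm high; bystander, to be left where it stands. Point half-way up.
Mind the look-alikes: they are no part of the job. Leave any blue, purple or turquoise look-alike of the part that bears jar_mouth alone.

How it is judged:
On the way, in this order (a step that is already met when the one before it is completed fails the run):
1. the chute rests on the jar's rim (over 0.5 N between them) with the stop within 3 mm of the outside of the rim, the nose inside the mouth, and all three gherkins still in the chute (contact force between chute and jar_stand above 0.5 N and horizontal distance between chute_stop and jar_mouth below 0.034 m and horizontal distance between chute_nose and jar_mouth below 0.022 m and z of each of gherkin1_mid, gherkin2_mid, gherkin3_mid in the frame of jar_mouth above 0.005 m), for 0.2 s.
2. all three gherkins are in the jar while the chute, tipped nose down more than 17 degrees, still rests on the rim with its nose in the mouth (horizontal distance between each of gherkin1_mid, gherkin2_mid, gherkin3_mid and jar_mouth below 0.042 m and z of each of gherkin1_mid, gherkin2_mid, gherkin3_mid in the frame of jar_mouth below -0.03 m and contact force between chute and jar_stand above 0.3 N and angle between chute_stop's own z axis and vertical above 0.3 rad and horizontal distance between chute_nose and jar_mouth below 0.026 m), for 0.1 s.
At the end, for the whole second after the job is handed in: All three gherkins lie inside the jar (centres at least 30 mm below the rim), and the empty chute stands released and at rest on its feet on the counter (within 5 degrees of upright and 6 mm of its standing height), clear of the jar and its stand (horizontal distance between each of gherkin1_mid, gherkin2_mid, gherkin3_mid and jar_mouth below 0.042 m and z of each of gherkin1_mid, gherkin2_mid, gherkin3_mid in the frame of jar_mouth below -0.03 m and angle between chute_stop's own z axis and vertical below 0.08 rad and height (world z) of chute_grip below 0.076 m and linear speed of chute below 0.01 m/s and contact force between chute and jar_stand below 0.05 N); the robot touches nothing.
It fails at once if the chute presses the jar or its stand with more than 15 N (contact force between chute and jar_stand above 15 N).
It fails at once if the fingers or arm press the jar or its stand with more than 15 N (contact force between any of the fingers, the arm and jar_stand above 15 N).
It fails at once if the fingers touch a gherkin (contact force between the fingers and gherkin1 above 0.3 N or contact force between the fingers and gherkin2 above 0.3 N or contact force between the fingers and gherkin3 above 0.3 N).
It fails at once if a gherkin falls on the counter (height (world z) of any of gherkin1_mid, gherkin2_mid, gherkin3_mid below 0.0135 m).
It fails at once if a bystander is shifted by more than 20 mm (distance of any of jar_lid_mid, syrup_mid, pickle_jar_a_mid, pickle_jar_b_mid, spoon_grip, cup_mid, sauce_mid from where it was at the start of the episode above 0.02 m).
It also fails if it takes over 72 s, if anything falls off the work surface, if the arm or the gripper's body presses on something with over 40 N, if the wrist force passes 120 N, or if a joint passes its speed limit or range.

### The arm

A 6-joint arm with a two-finger parallel gripper is mounted at the origin on the work surface. World frame = base frame: x ahead of the robot, y to its left, z up, the work surface at z = 0. Lengths are in m, angles in rad, forces in N, time in s.
With the tool pointing down it reaches from about 0.25 to 0.725 m from the base axis. Payload 4 kg.
Tool frame: the origin (TCP) lies on the centre line of the jaws, within the pads' length; the fingertips stand 25 mm ahead of it and the grasp point (between the pads) lies 6 mm ahead of it; z points along the fingers, x is the direction in which the jaws open and shut, and the axes are right-handed (so a half turn about z gives the same grasp; the last joint's range is limited). The gripper opens to 85 mm and grips with 20 to 120 N. Pads are 22 mm wide; open, the fingers measure 114 mm over their backs; the gripper's body (76 mm by 85 mm) begins 54 mm behind the grasp point. The pads swing forward as they close: fully open they stand 13 mm farther back than shut.
Start: joints at [1.347, 0.241, 0.005, 1.335, 0, 1.571], TCP at [0.111, 0.488, 0.256] pointing down, gripper open.
Joint ranges: [-2.72, 2.72], [-1.05, 1.87], [-1.09, 1.28], [-1.99, 2.15], [-1.42, 1.44], [-3.14, 3.14]. Speed limits (rad/s): [2.79, 2.79, 3.14, 3.14, 3.14, 3.14].

### API

Orientations are given as a unit quaternion [x, y, z, w].
In Python, from workcell import bot, imaging, order gives the robot as it stands.
- The arm moves only by the tool carry_out, never from a script. Its argument "moves" is a list of rows, each a list of 5 numbers: the shift along the tool's x, y, z scaled (see below), then the turn about the tool's z scaled (see below), then the opening, from -1 (shut) to 1 (fully open). In form: [[tx, ty, tz, roll, hand], ...]. A call has 1 to 20 rows; each row is the pose to reach, as a shift and turn from the pose commanded when the call began, along the tool's axes at that moment; what a row does not reach only later rows make up. The controller multiplies each number of a shift by 0.1 m and each number of a turn by 90 degrees. A row lasts 1/10 s, in which the tool goes at most 50 mm and 8.59 degrees, less where a joint would pass 70% of its speed; a pose out of reach is approached as far as the arm can. A call with a number of a shift or a turn outside -1 to 1 is refused whole. A call with a gripper value outside its range is refused whole. The fingers move at their own pace and stop on an object; the grip force is fixed at half the most. Time passes only in rows, so rows that repeat a pose let the fingers close. It gives the time, the measured TCP pose, the force and the opening at its end, in the units of the state.
- bot.get_obs(): the state, without advancing time (a new reading comes with each control period).
- imaging.camera(name): name is "side" or "top" or "wrist"; returns the picture (480x640x3 uint8, red, green, blue); there is no depth.
- imaging.camera_model(name): a dict with "fovy" (degrees; the focal length in pixels is half the picture's height over the tangent of half this angle, whatever the lens; pixels are square), "cx", "cy" (the principal point, pixels), "eye" and "rotation" of the camera in the world. Camera axes: x right, y up, looking along -z (the intrinsics and any distortion apply to the point x, -y, -z); pixel columns grow to the right and rows downward; lengths in m; the calibration is good to about 2 mm. A picture is of the moment at which its call begins: read the wrist's pose just before it. camera_model takes no time and is no camera call; for the wrist camera it gives the pose at the moment of the call.
- order.job_done(): hands the job in, once; it reports no verdict.
The state is a dict: "clock": time; "joint_pos": joint angles; "joint_vel": joint speeds; "tau": joint torques, N m; "eef_pos": TCP position; "tool_rot": TCP orientation; "ft_force": force on the tool from outside, world axes, zero at the start; "ft_torque": the same for the moment, N m; "grip_width": finger opening in m.
Only numpy, scipy, OpenCV 4.12 (cv2) and the standard library are available. Lean on these libraries where they do the work, as an engineer would, in place of code of your own. Each camera call takes 0.05 s, during which the arm holds its last target.

## Working session

There is one attempt and no reset: what is moved stays moved. The work goes in short steps, Python scripts to look and compute and a tool call to move; the robot and the scene stay as the last step left them, time stands still between calls to the robot, and variables do not carry over. Pictures are saved under pics/ and viewed, and the job is handed in when it is done.

Besides the shell and the picture viewer there is one more tool, called after ">>>" as a command line: name --pt "numbers of a row" for each row, then --argument value for the rest. carry_out: Moves the arm, as the interface text tells. Its arguments: {"type":"object","properties":{"moves":{"type":"array","items":{"type":"array","items":{"type":"number","minimum":-1,"maximum":1}}}},"required":["moves"]}

```bash
ls -la; mkdir -p pics
python3 - <<'E'
from workcell import bot, imaging, order
import cv2
o=bot.get_obs(); print(o)
for n in ["side","top","wrist"]:
    im=imaging.camera(n); cv2.imwrite(f"pics/{n}0.png",im[:,:,::-1]); print(n,imaging.camera_model(n))
E
```

```text
total 12
drwxr-xr-x  3 agent agent 4096 Dec  5 23:08 .
drwxr-xr-x 23 root  root  4096 Dec  5 23:08 ..
drwxr-xr-x  2 agent agent 4096 Dec  5 23:08 pics
{'clock': 0.0, 'joint_pos': array([1.34699589e+00, 2.41402402e-01, 3.74129989e-03, 1.33518481e+00,
       3.91279316e-06, 1.57079589e+00]), 'joint_vel': array([ 0.00085767, -0.00121045, -0.00232493, -0.001201  , -0.00089953,
       -0.00056053]), 'tau': array([ 4.59126059e-04, -3.72322011e+01,  2.52406114e+01,  1.70932378e-02,
       -7.50476920e-05,  6.85938602e-06]), 'eef_pos': array([0.11084163, 0.4869783 , 0.25542469]), 'tool_rot': array([ 7.81644154e-01,  6.23723790e-01, -8.02242553e-04,  6.37657076e-04]), 'ft_force': array([0.08506337, 0.61674352, 0.35319235]), 'ft_torque': array([-0.01085264,  0.01060174, -0.02806376]), 'grip_width': 0.085135202184875}
side {'fovy': 52.032388773839, 'cx': 324.8110974579163, 'cy': 242.5717795434607, 'eye': array([ 0.02933918, -0.5761841 ,  0.95324767]), 'rotation': array([ 0.33070461, -0.12422319, -0.32364615,  0.87775636])}
top {'fovy': 52.50308692722162, 'cx': 321.4753107577667, 'cy': 245.40792482279184, 'eye': array([0.37423473, 0.01412189, 1.07943986]), 'rotation': array([-0.03807532,  0.05677511,  0.71514793, -0.69562224])}
wrist {'fovy': 58.97609656990272, 'cx': 322.6099437427874, 'cy': 238.30343331196858, 'eye': array([0.04413136, 0.50229328, 0.37300744]), 'rotation': array([-0.10716274, -0.08535684,  0.61796955,  0.7741731 ])}
```

View pics/side0.png

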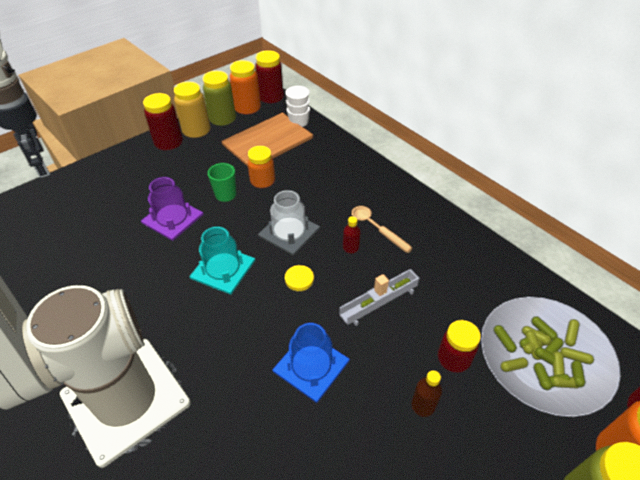

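View pics/top0.png

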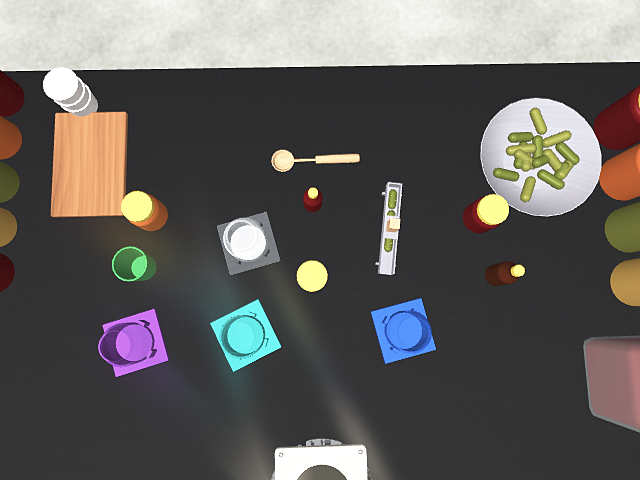

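View pics/wrist0.png

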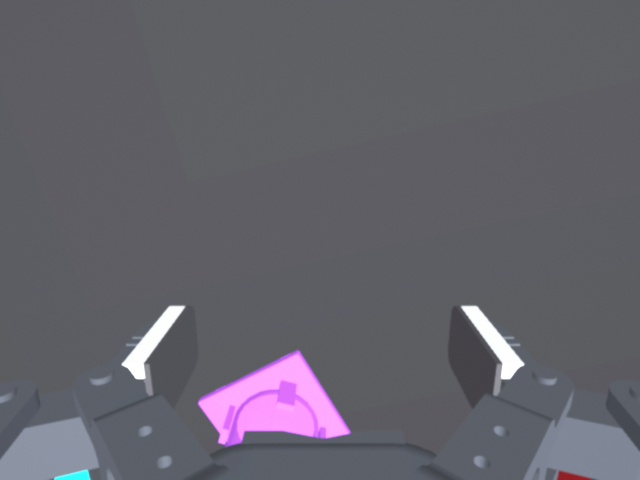

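```bash
cat > h.py <<'E'
import numpy as np, cv2
from scipy.spatial.transform import Rotation as R
from workcell import bot, imaging, order
def proj(m,P):
    P=np.atleast_2d(P); c=R.from_quat(m['rotation']).inv().apply(P-m['eye'])
    f=240/np.tan(np.radians(m['fovy']/2)); return np.c_[m['cx']+f*c[:,0]/-c[:,2], m['cy']+f*c[:,1]/c[:,2]]
def ray(m,uv):
    f=240/np.tan(np.radians(m['fovy']/2)); uv=np.atleast_2d(uv)
    d=np.c_[(uv[:,0]-m['cx'])/f,-(uv[:,1]-m['cy'])/f,-np.ones(len(uv))]
    d=R.from_quat(m['rotation']).apply(d); return d/np.linalg.norm(d,axis=1)[:,None]
def atz(m,uv,z):
    d=ray(m,uv); return m['eye']+d*((z-m['eye'][2])/d[:,2])[:,None]
def tri(obs):
    A=np.zeros((3,3));b=np.zeros(3)
    for m,uv in obs:
        d=ray(m,uv)[0];Q=np.eye(3)-np.outer(d,d);A+=Q;b+=Q@m['eye']
    X=np.linalg.solve(A,b); return X,[proj(m,X)[0]-np.array(uv) for m,uv in obs]
E
python3 - <<'E'
from h import *
for n in ["side","top","wrist"]:
    m=imaging.camera_model(n); print(n,m.keys(), proj(m,[[0,0,0],[.11,.49,.256],[.11,.49,.0],[.4,0,0]]).round(0).tolist())
s=imaging.camera_model('side');t=imaging.camera_model('top')
for name,us,ut in [('grip',(381,279),(393,222)),('lid',(299,277),(312,276)),('jar_rim?',(288,199),(243,238))]:
    print(name,tri([(s,us),(t,ut)]))
E
```

```text
side dict_keys(['fovy', 'cx', 'cy', 'eye', 'rotation']) [[126.0, 399.0], [39.0, 158.0], [81.0, 235.0], [284.0, 293.0]]
top dict_keys(['fovy', 'cx', 'cy', 'eye', 'rotation']) [[321.0, 491.0], [12.0, 489.0], [86.0, 445.0], [316.0, 299.0]]
wrist dict_keys(['fovy', 'cx', 'cy', 'eye', 'rotation']) [[-239.0, 198.0], [331.0, 344.0], [326.0, 197.0], [-38.0, 537.0]]
grip (array([ 0.55141612, -0.16293499,  0.09135738]), [array([ 0.49306565, -0.12649901]), array([-0.28120415,  0.46212859])])
lid (array([0.45102304, 0.00628911, 0.01441779]), [array([-0.16635365,  0.02839001]), array([ 0.0906935 , -0.16085571])])
jar_rim? (array([0.52404775, 0.13909046, 0.12941042]), [array([-1.48801824,  0.22537708]), array([ 0.94095434, -1.59443429])])
```

Run:
```python
import cv2
a=cv2.imread('pics/top0.png');b=cv2.imread('pics/side0.png')
cv2.imwrite('pics/c1.png',cv2.resize(a[170:290,205:415],None,fx=3.8,fy=3.8,interpolation=cv2.INTER_CUBIC))
cv2.imwrite('pics/c2.png',cv2.resize(b[180:330,250:430],None,fx=4,fy=4,interpolation=cv2.INTER_CUBIC))
```

```text
(no output)
```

View pics/c1.png

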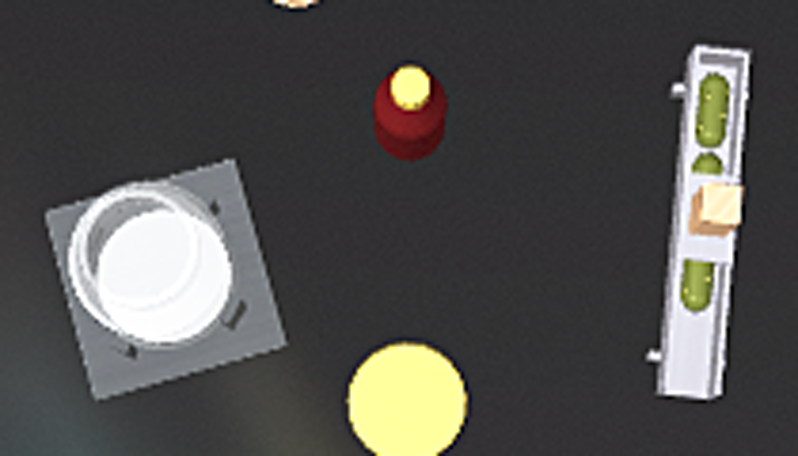

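View pics/c2.png

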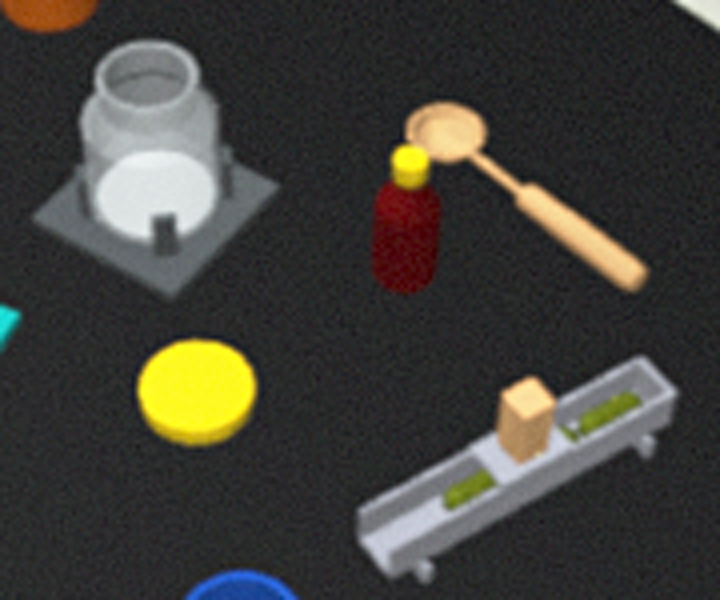

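>>> carry_out --pt "0.5 0 0 0 1" --pt "1 0 0 0 1" --pt "1 0 0 0 1"

```text
clock: 0.45
eef_pos: [0.1342, 0.5894, 0.2511]
tool_rot: [0.782, 0.624, -0.001, 0.001]
ft_force: [0.5, -1.4, -1.2]
grip_width: 0.0855
```

>>> carry_out --pt "0.5 0 0 0 1" --pt "1 0 0 0 1" --pt "1 0 0 0 1"

```text
clock: 0.75
eef_pos: [0.1565, 0.6874, 0.2476]
tool_rot: [0.782, 0.624, -0.002, 0.002]
ft_force: [-0.3, -0.8, -1.8]
grip_width: 0.0854
```

>>> carry_out --pt "0.4 0 0 0 1" --pt "0.7 0 0 0 1" --pt "1 0 0 0 1" --pt "1 0 0 0 1"

```text
clock: 1.15
eef_pos: [0.1746, 0.767, 0.2406]
tool_rot: [0.782, 0.624, -0.003, 0.002]
ft_force: [0.4, 0.9, -2.3]
grip_width: 0.0853
```

>>> carry_out --pt "0.5 0 0 0 1" --pt "1 0 0 0 1" --pt "1 0 0 0 1" --pt "1 0 0 0 1"

```text
clock: 1.55
eef_pos: [0.1823, 0.801, 0.2229]
tool_rot: [0.781, 0.623, 0.024, -0.019]
ft_force: [0.2, -0.4, -0.1]
grip_width: 0.0856
```

Run:
```python
from h import *
print(bot.get_obs())
```

```text
{'clock': 1.55, 'joint_pos': array([1.34696777e+00, 1.02343423e+00, 1.27368689e+00, 1.76046633e+00,
       7.17532871e-06, 1.57079851e+00]), 'joint_vel': array([ 4.35826032e-04,  4.91799098e-03,  1.30900784e-02, -1.96323755e-02,
        1.95960881e-04, -3.15219935e-05]), 'tau': array([-1.12403047e-04, -6.79794359e+01,  2.53190160e+01, -5.58610540e-01,
        5.88525290e-05, -1.09171765e-05]), 'eef_pos': array([0.18233351, 0.80097191, 0.222909  ]), 'tool_rot': array([ 0.7812955 ,  0.62342606,  0.02367144, -0.01889303]), 'ft_force': array([ 0.20942581, -0.36065957, -0.07287224]), 'ft_torque': array([-0.09753335, -0.06084144, -0.01172547]), 'grip_width': 0.08564612566179017}
```

>>> carry_out --pt "0.5 0 0 0 1" --pt "1 0 0 0 1" --pt "1 0 0 0 1" --pt "1 0 0 0 1"

```text
clock: 1.95
eef_pos: [0.1888, 0.8297, 0.2]
tool_rot: [0.78, 0.623, 0.043, -0.034]
ft_force: [0.8, -0.3, 0.3]
grip_width: 0.0858
```

>>> carry_out --pt "-0.5 0 0 0 1" --pt "-1 0 0 0 1" --pt "-1 0 0 0 1" --pt "-1 0 0 0 1"

```text
clock: 2.35
eef_pos: [0.1649, 0.7247, 0.1851]
tool_rot: [0.781, 0.623, 0.038, -0.03]
ft_force: [0.7, -0.1, -0.7]
grip_width: 0.0854
```

>>> carry_out --pt "-0.5 0 0 0 1" --pt "-1 0 0 0 1" --pt "-1 0 0 0 1" --pt "-1 0 0 0 1"

```text
clock: 2.75
eef_pos: [0.1442, 0.6337, 0.1781]
tool_rot: [0.78, 0.623, 0.043, -0.034]
ft_force: [1.2, 0.9, 1.9]
grip_width: 0.0855
```

>>> carry_out --pt "0.5 0 -0.3 0 1" --pt "1 0 -0.6 0 1" --pt "1 0 -0.6 0 1"

```text
clock: 3.05
eef_pos: [0.1667, 0.7323, 0.2548]
tool_rot: [0.78, 0.623, 0.049, -0.039]
ft_force: [0.4, 0.4, 0.5]
grip_width: 0.0855
```

>>> carry_out --pt "0.5 0 0 0 1" --pt "1 0 0 0 1" --pt "1 0 0 0 1"

```text
clock: 3.35
eef_pos: [0.1848, 0.8119, 0.2543]
tool_rot: [0.78, 0.622, 0.049, -0.039]
ft_force: [10.5, 49.8, 41.4]
grip_width: 0.0857
```

>>> carry_out --pt "1 0 0 0 1" --pt "1 0 0 0 1" --pt "1 0 0 0 1" --pt "1 0 0 0 1" --pt "1 0 0 0 1" --pt "1 0 0 0 1"

```text
clock: 3.95
eef_pos: [0.1914, 0.841, 0.237]
tool_rot: [0.778, 0.621, 0.07, -0.056]
ft_force: [0.1, 0.3, 1.2]
grip_width: 0.0852
```

```bash
cat > st.py <<'E'
from h import *
o=bot.get_obs(); r=R.from_quat(o['tool_rot']); A=r.as_matrix()
print('t',round(o['clock'],2),'q',o['joint_pos'].round(3),'p',o['eef_pos'].round(4),'F',o['ft_force'].round(2),'T',o['ft_torque'].round(3),'w',round(o['grip_width'],4))
print('x',A[:,0].round(3),'y',A[:,1].round(3),'z',A[:,2].round(3),'lean',np.degrees(np.arccos(-A[2,2])).round(1))
E
python3 st.py
```

```text
t 3.95 q [1.347 1.013 1.275 1.653 0.    1.571] p [0.1914 0.841  0.237 ] F [0.05 0.31 1.19] T [-0.136  0.034 -0.039] w 0.0852
x [0.218 0.959 0.179] y [ 0.975 -0.222 -0.   ] z [ 0.04   0.174 -0.984] lean 10.3
```

>>> carry_out --pt "1 0 0 0 1" --pt "1 0 0 0 1"

```text
clock: 4.15
eef_pos: [0.1969, 0.8649, 0.2264]
tool_rot: [0.777, 0.62, 0.089, -0.071]
ft_force: [-0.6, -1.3, -0.3]
grip_width: 0.0852
```

>>> carry_out --pt "1 0 0 0 1" --pt "1 0 0 0 1"

```text
clock: 4.35
eef_pos: [0.2018, 0.8865, 0.2193]
tool_rot: [0.774, 0.618, 0.107, -0.085]
ft_force: [0.8, -0.6, -0.6]
grip_width: 0.0855
```

>>> carry_out --pt "1 0 0.5 0 1" --pt "1 0 0.5 0 1"

```text
clock: 4.55
eef_pos: [0.2089, 0.9179, 0.1837]
tool_rot: [0.772, 0.616, 0.124, -0.099]
ft_force: [-0.6, 0.4, -0.7]
grip_width: 0.0853
```

```bash
python3 st.py
```

```text
t 4.55 q [ 1.347  1.095  1.275  1.432 -0.     1.571] p [0.2089 0.9179 0.1837] F [-0.55  0.36 -0.67] T [-0.329  0.061 -0.024] w 0.0853
x [0.211 0.926 0.314] y [ 0.975 -0.222  0.   ] z [ 0.07   0.306 -0.95 ] lean 18.3
```

>>> carry_out --pt "1 0 -0.3 0 1" --pt "1 0 -0.3 0 1"

```text
clock: 4.75
eef_pos: [0.2112, 0.9277, 0.2095]
tool_rot: [0.768, 0.613, 0.143, -0.114]
ft_force: [0.2, 0.9, 0.2]
grip_width: 0.0854
```

>>> carry_out --pt "1 0 0 0 1" --pt "1 0 0 0 1"

```text
clock: 4.95
eef_pos: [0.2151, 0.9449, 0.2187]
tool_rot: [0.764, 0.61, 0.163, -0.13]
ft_force: [0.2, -0.4, 0.3]
grip_width: 0.085
```

>>> carry_out --pt "1 0 0 0 1" --pt "1 0 0 0 1"

```text
clock: 5.15
eef_pos: [0.2186, 0.9604, 0.2265]
tool_rot: [0.76, 0.607, 0.181, -0.144]
ft_force: [-0.6, 0.3, 0.3]
grip_width: 0.0853
```

>>> carry_out --pt "1 0 0 0 1" --pt "1 0 0 0 1"

```text
clock: 5.35
eef_pos: [0.2219, 0.9745, 0.2383]
tool_rot: [0.756, 0.603, 0.199, -0.158]
ft_force: [0.0, -0.4, -0.0]
grip_width: 0.0849
```

>>> carry_out --pt "1 0 0 0 1" --pt "1 0 0 0 1"

```text
clock: 5.55
eef_pos: [0.2247, 0.9873, 0.2536]
tool_rot: [0.751, 0.599, 0.217, -0.173]
ft_force: [0.0, -0.1, -0.0]
grip_width: 0.0852
```

>>> carry_out --pt "1 0 0 0 1" --pt "1 0 0 0 1"

```text
clock: 5.75
eef_pos: [0.2273, 0.9985, 0.272]
tool_rot: [0.746, 0.595, 0.234, -0.187]
ft_force: [-0.7, -1.1, -0.0]
grip_width: 0.0855
```

>>> carry_out --pt "1 0 0 0 1" --pt "1 0 0 0 1"

```text
clock: 5.95
eef_pos: [0.2296, 1.0087, 0.2935]
tool_rot: [0.74, 0.59, 0.252, -0.201]
ft_force: [-0.7, 0.4, 0.5]
grip_width: 0.0856
```

>>> carry_out --pt "1 0 0 0 1" --pt "1 0 0 0 1"

```text
clock: 6.15
eef_pos: [0.2315, 1.0169, 0.3173]
tool_rot: [0.734, 0.585, 0.27, -0.215]
ft_force: [-0.2, -0.3, 0.4]
grip_width: 0.0854
```

>>> carry_out --pt "1 0 0 0 1" --pt "1 0 0 0 1"

```text
clock: 6.35
eef_pos: [0.2329, 1.0235, 0.3431]
tool_rot: [0.727, 0.58, 0.287, -0.229]
ft_force: [0.2, -0.2, 1.5]
grip_width: 0.0854
```

>>> carry_out --pt "1 0 0 0 1" --pt "1 0 0 0 1"

```text
clock: 6.55
eef_pos: [0.234, 1.0283, 0.3707]
tool_rot: [0.72, 0.575, 0.304, -0.242]
ft_force: [0.7, 0.2, 0.3]
grip_width: 0.0853
```

```bash
python3 st.py
```

```text
t 6.55 q [ 1.347  0.982  1.275  1.066 -0.     1.571] p [0.234  1.0283 0.3707] F [0.74 0.15 0.28] T [-0.667  0.18   0.037] w 0.0853
x [0.155 0.681 0.716] y [ 0.975 -0.222  0.   ] z [ 0.159  0.698 -0.698] lean 45.7
```

Run:
```python
import numpy as np
from scipy.optimize import least_squares
D=[([.2414,.0037,1.3352],.4995,.2554),([1.0234,1.2737,1.7605],.8215,.2229),([1.013,1.275,1.653],np.hypot(.1914,.841),.237),([1.095,1.275,1.432],np.hypot(.2089,.9179),.1837),([.982,1.275,1.066],np.hypot(.234,1.0283),.3707)]
def fk(P,q):
    h,o,L1,L2,L2n,Lt=P; fa=q[1]-q[0]; p=q[0]-q[1]+q[2]
    return o+L1*np.sin(q[0])+L2*np.cos(fa)-L2n*np.sin(fa)+Lt*np.cos(p), h+L1*np.cos(q[0])+L2*np.sin(fa)+L2n*np.cos(fa)-Lt*np.sin(p)
f=lambda P:np.ravel([np.array(fk(P,q))-[r,z] for q,r,z in D])
s=least_squares(lambda P:np.r_[f(P),1e-3*(P[1]),1e-3*P[4]],[.2,0,.5,.39,0,.3]); print(s.x.round(4),np.abs(f(s.x)).max())
```

```text
[ 0.2375 -0.0026  0.495   0.3932  0.0105  0.3804] 0.0003151524370967329
```

>>> carry_out --pt "1 0 0 0 1" --pt "1 0 0 0 1"

```text
clock: 6.75
eef_pos: [0.2348, 1.0314, 0.3999]
tool_rot: [0.713, 0.569, 0.32, -0.255]
ft_force: [0.0, 0.5, 0.7]
grip_width: 0.0855
```

>>> carry_out --pt "1 0 0 0 1" --pt "1 0 0 0 1"

```text
clock: 6.95
eef_pos: [0.2351, 1.0328, 0.4306]
tool_rot: [0.706, 0.563, 0.336, -0.268]
ft_force: [-0.2, 0.4, 0.1]
grip_width: 0.085
```

>>> carry_out --pt "1 0 0 0 1" --pt "1 0 0 0 1"

```text
clock: 7.15
eef_pos: [0.2351, 1.0325, 0.4624]
tool_rot: [0.698, 0.557, 0.352, -0.281]
ft_force: [0.0, 0.1, -0.3]
grip_width: 0.0853
```

>>> carry_out --pt "1 0 0 0 1" --pt "1 0 0 0 1"

```text
clock: 7.35
eef_pos: [0.2346, 1.0305, 0.4955]
tool_rot: [0.69, 0.551, 0.367, -0.293]
ft_force: [0.2, -0.1, 0.4]
grip_width: 0.0855
```

>>> carry_out --pt "1 0 0 0 1" --pt "1 0 0 0 1"

```text
clock: 7.55
eef_pos: [0.2337, 1.0266, 0.5293]
tool_rot: [0.682, 0.544, 0.382, -0.305]
ft_force: [0.7, -0.9, 0.1]
grip_width: 0.0858
```

>>> carry_out --pt "1 0 0 0 1" --pt "1 0 0 0 1"

```text
clock: 7.75
eef_pos: [0.2324, 1.0211, 0.5639]
tool_rot: [0.673, 0.537, 0.397, -0.317]
ft_force: [0.3, -0.2, 0.5]
grip_width: 0.0855
```

```bash
python3 st.py
```

```text
t 7.75 q [ 1.347  0.832  1.275  0.95  -0.     1.571] p [0.2324 1.0211 0.5639] F [ 0.3  -0.16  0.48] T [-0.808  0.155 -0.049] w 0.0855
x [0.108 0.473 0.875] y [ 0.975 -0.222  0.   ] z [ 0.194  0.853 -0.485] lean 61.0
```

```bash
cat > fit.py <<'E'
from h import *
from scipy.optimize import least_squares
s=imaging.camera_model('side');t=imaging.camera_model('top')
T=lambda a,b:(205+a/3.8-.37,170+b/3.8-.37); S=lambda a,b:(250+a/4-.37,180+b/4-.37)
# model points in grip frame
obs=[('t',(-100,16,-27),T(695,45)),('t',(-100,-16,-27),T(750,50)),('t',(100,-16,-27),T(719,398)),('t',(100,16,-27),T(658,393)),
('s',(-100,-16,-27),S(677,397)),('s',(-100,16,-27),S(642,356)),('s',(100,16,-27),S(359,516)),
('t',(0,0,24),T(722,203)),('s',(0,0,24),S(527,396))]
# side order unknown handedness: y axis left of x
def world(P,q):
    x,y,z,a=P; c,sn=np.cos(a),np.sin(a); q=np.array(q)/1000
    return np.array([x+c*q[0]-sn*q[1],y+sn*q[0]+c*q[1],z+q[2]])
def res(P,yf):
    o=[]
    for n,q,uv in obs:
        q=(q[0],yf*q[1],q[2]); o.append(proj(s if n=='s' else t,world(P,q))[0]-uv)
    return np.ravel(o)
for yf in (1,-1):
    r=least_squares(res,[.55,-.163,.07,3.05],args=(yf,)); print(yf,r.x.round(4),np.degrees(r.x[3]).round(2),r.fun.reshape(-1,2).round(1).tolist())
E
python3 fit.py
```

```text
1 [ 0.5468 -0.1627  0.0808  2.9515] 169.11 [[16.0, 2.7], [-13.0, -1.0], [-18.2, -1.9], [12.8, 1.9], [-8.6, -10.9], [8.5, 8.8], [4.7, 5.2], [-0.8, 0.5], [-0.9, -2.5]]
-1 [ 0.5492 -0.1659  0.0718  3.0022] 172.01 [[-0.2, 0.4], [-0.2, 0.7], [-0.2, -0.3], [1.0, -0.7], [-0.2, -0.4], [-0.3, 0.7], [-0.3, -1.1], [-0.1, 0.1], [0.5, 0.4]]
```

```bash
cat > ov.py <<'E'
from h import *
s=imaging.camera_model('side');t=imaging.camera_model('top')
import sys
x,y,z=map(float,sys.argv[1:4])
a=cv2.imread('pics/top0.png');b=cv2.imread('pics/side0.png')
out=[]
for im,m,(r0,c0) in((a,t,(190,200)),(b,s,(175,240))):
    k=8; cr=cv2.resize(im[r0:r0+75,c0:c0+95],None,fx=k,fy=k,interpolation=cv2.INTER_CUBIC)
    for rad,zz,col in((.031,z,(0,0,255)),(.027,z,(0,255,0)),(.043,.01,(255,0,0))):
        th=np.linspace(0,2*np.pi,120); P=np.c_[x+rad*np.cos(th),y+rad*np.sin(th),0*th+zz]
        uv=((proj(m,P)-[c0,r0]+.5)*k-.5).astype(int)
        for u in uv: cv2.circle(cr,tuple(int(i) for i in u),1,col,-1)
    out.append(cr)
cv2.imwrite('pics/'+sys.argv[4],cv2.resize(np.vstack(out),(500,790)))
E
python3 ov.py .523 .139 .122 ov1.png
```

```text
(no output)
```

View pics/ov1.png

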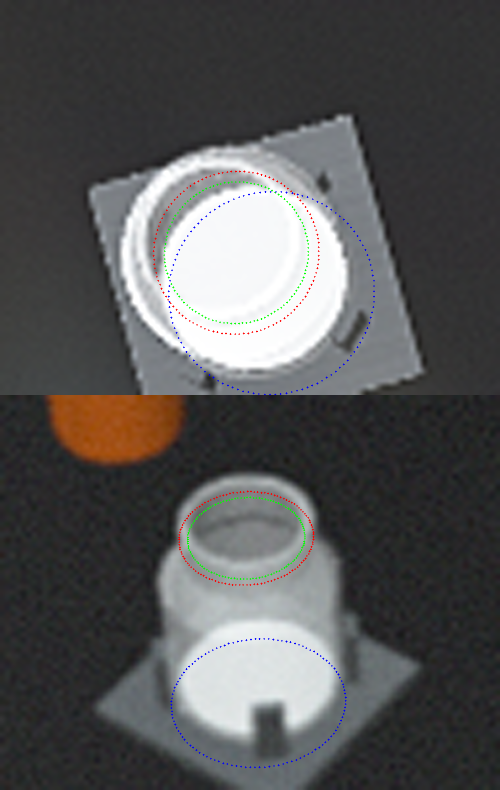

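```bash
python3 ov.py .530 .1445 .122 ov2.png
```

```text
(no output)
```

View pics/ov2.png

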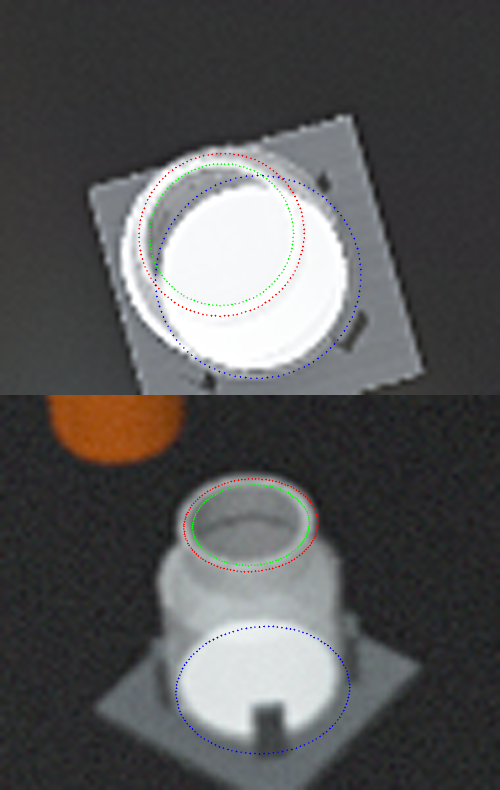

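```bash
python3 ov.py .5325 .147 .122 ov3.png
```

```text
(no output)
```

View pics/ov3.png

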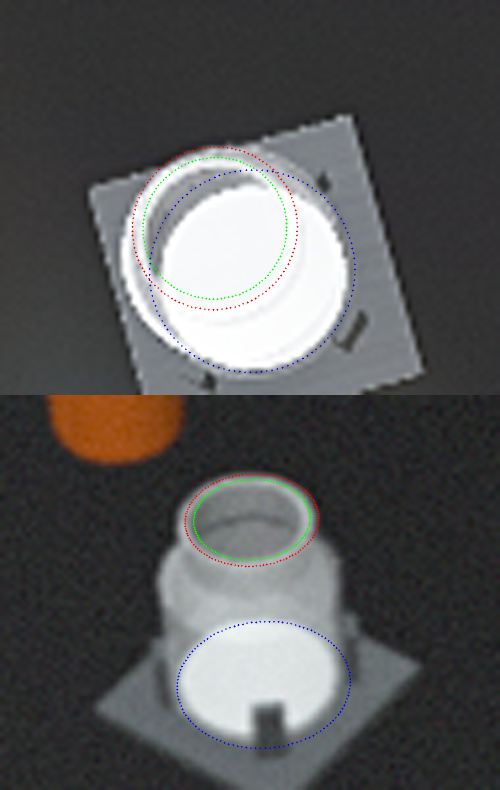

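>>> carry_out --pt "-0.25 0.16 -0.2 0.08 0" --pt "-0.5 0.32 -0.4 0.16 0" --pt "-0.75 0.48 -0.6 0.24 0" --pt "-1 0.65 -0.85 0.3 0"

```text
clock: 8.15
eef_pos: [0.2683, 0.8853, 0.5135]
tool_rot: [0.782, 0.364, 0.309, -0.4]
ft_force: [0.8, 0.6, 0.8]
grip_width: 0.0426
```

```bash
python3 st.py
```

```text
t 8.15 q [1.251 0.425 0.428 0.516 0.084 2.001] p [0.2683 0.8853 0.5135] F [0.84 0.56 0.77] T [-0.808  0.194  0.006] w 0.0426
x [0.544 0.322 0.775] y [ 0.817 -0.416 -0.4  ] z [ 0.193  0.851 -0.489] lean 60.7
```

```bash
cat > mv.py <<'E'
from h import *
import sys
tgt=np.array([float(a) for a in sys.argv[1:4]])
o=bot.get_obs(); A=R.from_quat(o['tool_rot']).as_matrix()
d=tgt-o['eef_pos']; u=A.T@d/.1
print('units',u.round(3),'max',abs(u).max().round(2))
E
python3 mv.py .53 -.248 .16
python3 - <<'E'
from h import *
s=imaging.camera_model('side');t=imaging.camera_model('top')
for n,a,b in [('pickB cap',(463,335),(492,209)),('sauce cap',(434,378),(518,271)),('syrup cap',(352,222),(313,192)),('pickA cap',(260,153),(137,206))]:
    print(n,tri([(s,a),(t,b)]))
E
```

```text
units [-4.966  8.264 -7.405] max 8.26
pickB cap (array([ 0.57351912, -0.37037392,  0.09616307]), [array([ 0.16787956, -0.04680993]), array([-0.09757924,  0.13788147])])
sauce cap (array([ 0.4417209 , -0.40044204,  0.12916706]), [array([-0.41183164,  0.09939777]), array([ 0.22097018, -0.31818216])])
syrup cap (array([0.61676688, 0.00131405, 0.09740478]), [array([ 0.7139889, -0.1809206]), array([-0.42960081,  0.74543982])])
pickA cap (array([0.59794798, 0.35890545, 0.09926841]), [array([-0.40190667,  0.04748489]), array([ 0.28703723, -0.46696428])])
```

>>> carry_out --pt "-0.1 0.15 -0.12 0.09 0" --pt "-0.2 0.3 -0.25 0.18 0" --pt "-0.3 0.45 -0.4 0.27 0" --pt "-0.4 0.6 -0.53 0.36 0" --pt "-0.5 0.75 -0.66 0.45 0" --pt "-0.55 0.88 -0.8 0.54 0" --pt "-0.6 1 -0.9 0.63 0" --pt "-0.6 1 -0.9 0.7 0"

```text
clock: 8.95
eef_pos: [0.3017, 0.7477, 0.4731]
tool_rot: [0.857, -0.099, 0.056, -0.503]
ft_force: [0.3, -0.2, 0.5]
grip_width: 0.0427
```

```bash
python3 st.py;python3 mv.py .53 -.248 .16
```

```text
t 8.95 q [1.120e+00 1.910e-01 2.000e-03 3.330e-01 1.960e-01 3.035e+00] p [0.3017 0.7477 0.4731] F [ 0.34 -0.19  0.49] T [-0.808  0.217  0.002] w 0.0427
x [ 0.974 -0.226 -0.004] y [-0.114 -0.475 -0.873] z [ 0.196  0.85  -0.489] lean 60.8
units [ 4.491  7.202 -6.49 ] max 7.2
```

>>> carry_out --pt "0.16 0.25 -0.22 0 0" --pt "0.31 0.5 -0.45 0 0" --pt "0.46 0.75 -0.67 0 0" --pt "0.62 1 -0.9 0 0"

```text
clock: 9.35
eef_pos: [0.3327, 0.6104, 0.4298]
tool_rot: [0.857, -0.096, 0.057, -0.503]
ft_force: [0.8, -0.3, -0.2]
grip_width: 0.0427
```

>>> carry_out --pt "0.16 0.25 -0.22 0 0" --pt "0.31 0.5 -0.45 0 0" --pt "0.46 0.75 -0.67 0 0" --pt "0.62 1 -0.9 0 0"

```text
clock: 9.75
eef_pos: [0.3649, 0.4724, 0.3868]
tool_rot: [0.857, -0.096, 0.057, -0.503]
ft_force: [0.7, -0.2, -0.2]
grip_width: 0.0428
```

>>> carry_out --pt "0.16 0.25 -0.22 0 0" --pt "0.31 0.5 -0.45 0 0" --pt "0.46 0.75 -0.67 0 0" --pt "0.62 1 -0.9 0 0"

```text
clock: 10.15
eef_pos: [0.3972, 0.3344, 0.3436]
tool_rot: [0.857, -0.096, 0.058, -0.503]
ft_force: [0.1, -0.2, -1.2]
grip_width: 0.0431
```

```bash
python3 st.py;python3 mv.py .53 -.248 .16
```

```text
t 10.15 q [ 0.277 -0.123 -0.604  0.378  0.872  2.412] p [0.3972 0.3344 0.3436] F [ 0.06 -0.2  -1.22] T [-0.853  0.225  0.001] w 0.0431
x [ 0.975 -0.222  0.003] y [-0.106 -0.476 -0.873] z [ 0.195  0.851 -0.487] lean 60.8
units [ 2.582  4.235 -3.803] max 4.23
```

>>> carry_out --pt "0.16 0.25 -0.22 0 0" --pt "0.31 0.5 -0.45 0 0" --pt "0.46 0.75 -0.67 0 0" --pt "0.62 1 -0.9 0 0"

```text
clock: 10.55
eef_pos: [0.4298, 0.1963, 0.3004]
tool_rot: [0.857, -0.095, 0.058, -0.502]
ft_force: [1.6, 0.2, 0.2]
grip_width: 0.0428
```

>>> carry_out --pt "0.16 0.25 -0.22 0 0" --pt "0.31 0.5 -0.45 0 0" --pt "0.46 0.75 -0.67 0 0" --pt "0.62 1 -0.9 0 0"

```text
clock: 10.95
eef_pos: [0.4623, 0.0581, 0.2566]
tool_rot: [0.858, -0.096, 0.058, -0.502]
ft_force: [1.1, -0.6, -0.2]
grip_width: 0.0429
```

>>> carry_out --pt "0.16 0.25 -0.22 0 0" --pt "0.31 0.5 -0.45 0 0" --pt "0.46 0.75 -0.67 0 0" --pt "0.62 1 -0.9 0 0"

```text
clock: 11.35
eef_pos: [0.4944, -0.08, 0.213]
tool_rot: [0.858, -0.096, 0.057, -0.502]
ft_force: [0.3, -0.0, -0.0]
grip_width: 0.0427
```

```bash
python3 st.py;python3 mv.py .53 -.248 .12
python3 - <<'E'
from h import *
m=imaging.camera_model('wrist'); im=imaging.camera('wrist'); cv2.imwrite('pics/w1.png',im[:,:,::-1])
import pickle; pickle.dump((m,bot.get_obs()),open('w1.pkl','wb'))
im=imaging.camera('side'); cv2.imwrite('pics/s1.png',im[:,:,::-1])
E
```

```text
t 11.35 q [-0.624  0.59  -0.02   1.565  0.933  0.858] p [ 0.4944 -0.08    0.213 ] F [ 0.34 -0.04 -0.04] T [-0.832  0.197 -0.04 ] w 0.0427
x [ 0.975 -0.222  0.002] y [-0.107 -0.478 -0.872] z [ 0.195  0.85  -0.49 ] lean 60.7
units [ 0.718  1.575 -0.903] max 1.58
```

View pics/w1.png

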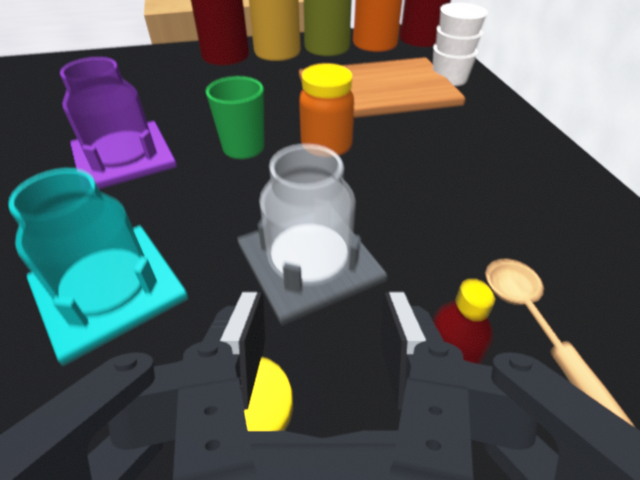

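View pics/s1.png

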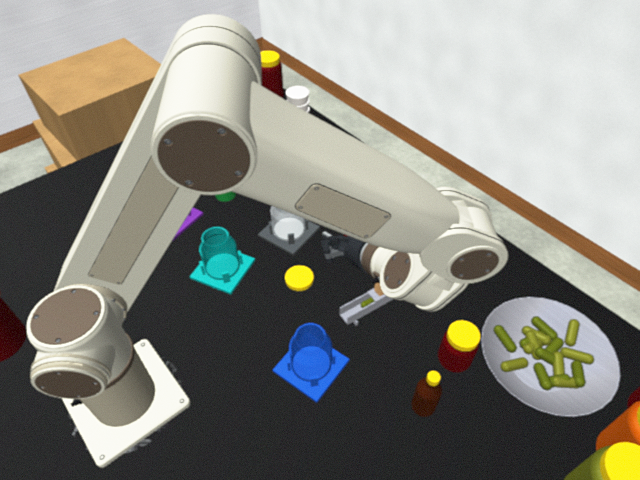

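Run:
```python
from h import *
import pickle
m,_=pickle.load(open('w1.pkl','rb'))
print(atz(m,[(307,163.5)],.122))
im=cv2.imread('pics/w1.png')
for c,(X,Y) in (((0,0,255),(.531,.1475)),):
    th=np.linspace(0,2*np.pi,100)
    for rad in(.031,.027):
        for u in proj(m,np.c_[X+rad*np.cos(th),Y+rad*np.sin(th),0*th+.122]): cv2.circle(im,(int(round(u[0])),int(round(u[1]))),0,c,-1)
cv2.imwrite('pics/w1o.png',cv2.resize(im[130:330,230:400],None,fx=3.5,fy=3,interpolation=cv2.INTER_NEAREST))
```

```text
[[0.53273908 0.14539542 0.122     ]]
```

View pics/w1o.png

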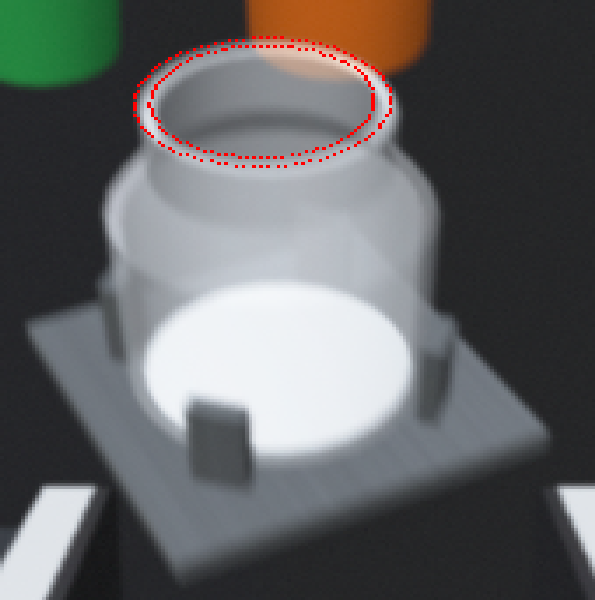

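>>> carry_out --pt "0.12 0.3 -0.2 0 0" --pt "0.24 0.6 -0.4 0 0" --pt "0.36 0.9 -0.6 0 0" --pt "0.4 1 -0.7 0 0"

```text
clock: 11.85
eef_pos: [0.5086, -0.1963, 0.1584]
tool_rot: [0.858, -0.097, 0.057, -0.502]
ft_force: [0.8, -0.6, -0.2]
grip_width: 0.0428
```

```bash
python3 st.py;python3 mv.py .53 -.248 .12
```

```text
t 11.85 q [-0.761  0.826  0.253  1.736  0.847  0.689] p [ 0.5086 -0.1963  0.1584] F [ 0.76 -0.64 -0.15] T [-0.87   0.161 -0.051] w 0.0428
x [ 0.975 -0.223  0.   ] y [-0.109 -0.477 -0.872] z [ 0.195  0.85  -0.49 ] lean 60.7
units [ 0.323  0.558 -0.21 ] max 0.56
```

>>> carry_out --pt "0.16 0.28 -0.1 0 0.1" --pt "0.32 0.56 -0.2 0 0.1" --pt "0.32 0.56 -0.2 0 0.1"

```text
clock: 12.15
eef_pos: [0.5297, -0.2465, 0.1169]
tool_rot: [0.857, -0.097, 0.056, -0.503]
ft_force: [0.2, -0.3, -0.4]
grip_width: 0.047
```

```bash
python3 st.py;python3 mv.py .5478 -.1711 .076
python3 - <<'E'
from h import *
m=imaging.camera_model('wrist'); im=imaging.camera('wrist'); cv2.imwrite('pics/w2.png',im[:,:,::-1])
import pickle; pickle.dump((m,bot.get_obs()),open('w2.pkl','wb'))
im=imaging.camera('side'); cv2.imwrite('pics/s2.png',im[:,:,::-1])
E
```

```text
t 12.15 q [-0.793  0.973  0.439  1.804  0.825  0.654] p [ 0.5297 -0.2465  0.1169] F [ 0.22 -0.32 -0.41] T [-0.841  0.2   -0.006] w 0.047
x [ 0.975 -0.223 -0.002] y [-0.111 -0.476 -0.873] z [ 0.194  0.851 -0.488] lean 60.8
units [ 0.009 -0.021  0.877] max 0.88
```

View pics/w2.png

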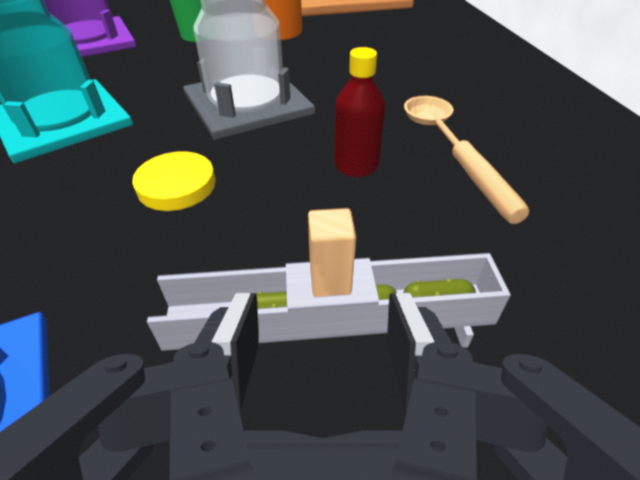

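View pics/s2.png

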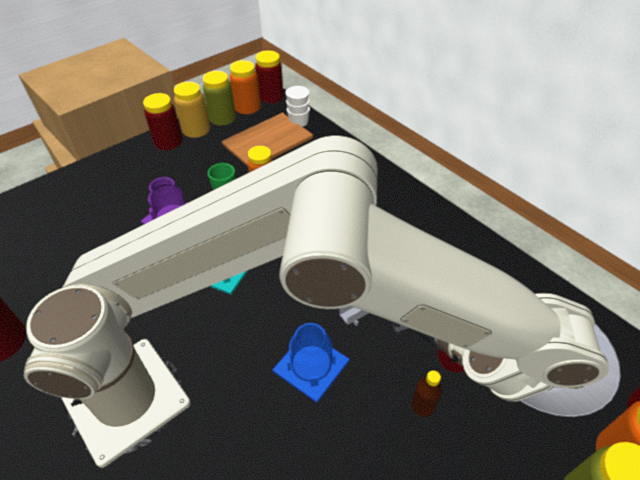

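Run:
```python
from h import *
import pickle
m,o=pickle.load(open('w2.pkl','rb'))
print(atz(m,[(331.5,224.5)],.094), proj(m,[[.549,-.166,.094]]))
a=atz(m,[(168,277+2),(490,255),(152,318),(508,294)],.043); print(a, np.degrees(np.arctan2(*(a[0]-a[1])[[1,0]])),np.degrees(np.arctan2(*(a[2]-a[3])[[1,0]])))
A=R.from_quat(o['tool_rot']).as_matrix(); print(A.T@(np.array([.549,-.166,.073])-o['eef_pos']))
```

```text
[[ 0.55227092 -0.16865048  0.094     ]] [[323.68208522 221.91260904]]
[[ 0.46190296 -0.13945852  0.043     ]
 [ 0.65395097 -0.16433143  0.043     ]
 [ 0.45428617 -0.16550403  0.043     ]
 [ 0.64902805 -0.19389055  0.043     ]] 172.6204715158344 171.70669753400065
[0.00125805 0.00017607 0.09372053]
```

>>> carry_out --pt "0.03 0 0.25 0 0.1" --pt "0.03 0 0.5 0 0.1" --pt "0.03 0 0.7 0 0.1" --pt "0.03 0 0.87 0 0.1" --pt "0.03 0 0.87 0 0.1"

```text
clock: 12.75
eef_pos: [0.5492, -0.1686, 0.0798]
tool_rot: [0.858, -0.095, 0.056, -0.502]
ft_force: [-1.3, -1.0, 0.0]
grip_width: 0.047
```

```bash
python3 st.py
python3 - <<'E'
from h import *
im=imaging.camera('wrist'); cv2.imwrite('pics/w3.png',im[:,:,::-1])
E
```

```text
t 12.75 q [-0.685  0.93   0.248  1.564  0.894  0.772] p [ 0.5492 -0.1686  0.0798] F [-1.28 -0.96  0.04] T [-0.861  0.202  0.072] w 0.047
x [ 0.976 -0.218  0.   ] y [-0.107 -0.477 -0.872] z [ 0.19   0.851 -0.489] lean 60.7
```

View pics/w3.png

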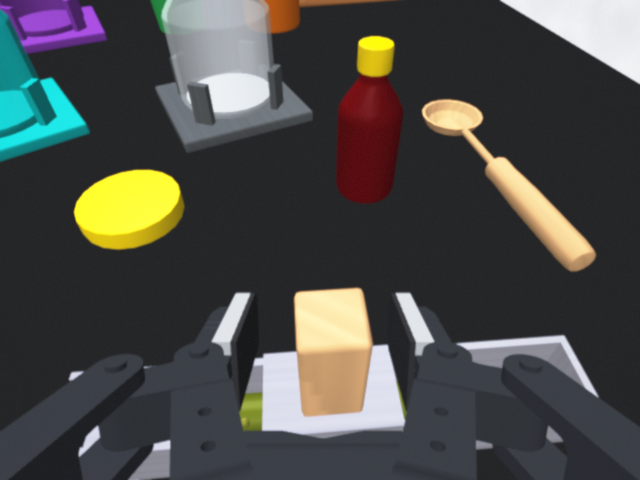

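>>> carry_out --pt "0.02 0.03 0.01 0 0.1" --pt "0.02 0.03 0.01 0 -0.3" --pt "0.02 0.03 0.01 0 -0.5" --pt "0.02 0.03 0.01 0 -0.8" --pt "0.02 0.03 0.01 0 -1" --pt "0.02 0.03 0.01 0 -1" --pt "0.02 0.03 0.01 0 -1"

```text
clock: 13.5
eef_pos: [0.5514, -0.1734, 0.0759]
tool_rot: [0.857, -0.097, 0.057, -0.502]
ft_force: [-1.6, -2.5, 6.4]
grip_width: 0.0211
```

```bash
python3 st.py
python3 - <<'E'
from h import *
im=imaging.camera('wrist'); cv2.imwrite('pics/w4.png',im[:,:,::-1])
E
```

```text
t 13.5 q [-0.69   0.941  0.261  1.565  0.894  0.772] p [ 0.5514 -0.1734  0.0759] F [-1.57 -2.55  6.38] T [-0.278  0.267  0.105] w 0.0211
x [ 0.975 -0.223  0.001] y [-0.108 -0.477 -0.872] z [ 0.195  0.85  -0.489] lean 60.7
```

View pics/w4.png

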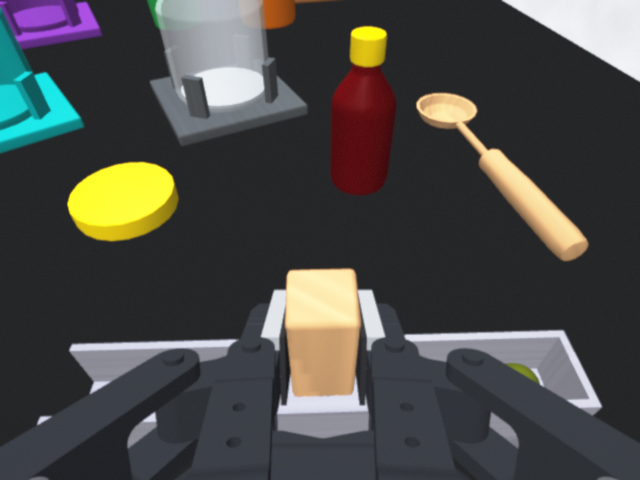

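>>> carry_out --pt "0 -0.04 -0.02 0 -1" --pt "0 -0.1 -0.055 0 -1" --pt "0 -0.17 -0.1 0 -1" --pt "0 -0.26 -0.145 0 -1" --pt "0 -0.35 -0.195 0 -1" --pt "0 -0.44 -0.245 0 -1" --pt "0 -0.53 -0.3 0 -1" --pt "0 -0.62 -0.35 0 -1" --pt "0 -0.7 -0.39 0 -1" --pt "0 -0.78 -0.44 0 -1" --pt "0 -0.84 -0.47 0 -1" --pt "0 -0.87 -0.49 0 -1"

```text
clock: 14.75
eef_pos: [0.5514, -0.173, 0.176]
tool_rot: [0.858, -0.096, 0.057, -0.502]
ft_force: [-0.1, -0.3, -3.4]
grip_width: 0.0211
```

```bash
python3 st.py
python3 - <<'E'
from h import *
im=imaging.camera('wrist'); cv2.imwrite('pics/w5.png',im[:,:,::-1])
E
```

```text
t 14.75 q [-0.689  0.825  0.315  1.735  0.894  0.772] p [ 0.5514 -0.173   0.176 ] F [-0.13 -0.26 -3.37] T [-1.391  0.293 -0.008] w 0.0211
x [ 0.975 -0.222  0.001] y [-0.108 -0.477 -0.872] z [ 0.194  0.85  -0.489] lean 60.7
```

View pics/w5.png

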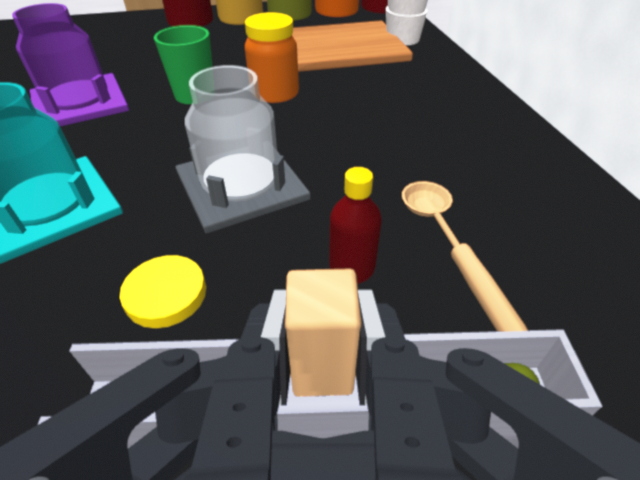

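Run:
```python
from h import *
o=bot.get_obs(); m=imaging.camera_model('wrist'); A=R.from_quat(o['tool_rot']).as_matrix()
g=atz(m,[(322,287.5)],o['eef_pos'][2]-.0059+.024)[0]; print(g-o['eef_pos'])
p=[.5514,-.173]; 
# chute tail corners far (564,332) near (598,405), nose far(72,347): height grip-27mm
a=atz(m,[(564,332),(597,404),(74,346)],o['eef_pos'][2]-.0059-.027); print(a-o['eef_pos'], np.degrees(np.arctan2(*(a[2]-a[0])[[1,0]])))
n=np.array([-.975,.222]); l=np.array([-.222,-.975])
for q in a: print((q-g)[:2]@n,(q-g)[:2]@l)
```

```text
[0.0023721  0.00943592 0.0181    ]
[[ 0.10304678  0.00425494 -0.0329    ]
 [ 0.09618738 -0.02502163 -0.0329    ]
 [-0.09191929  0.04190172 -0.0329    ]] 169.07103362796124
-0.09930799785165594 -0.01729833071616409
-0.09911948259951886 0.012769118130078092
0.0991415107463094 -0.010721472743961994
```

>>> carry_out --pt "0.003 -0.018 0.024 0 -1" --pt "0.007 -0.05 0.064 0 -1" --pt "0.014 -0.09 0.12 0 -1" --pt "0.023 -0.153 0.2 0 -1" --pt "0.036 -0.245 0.32 0 -1" --pt "0.053 -0.355 0.46 0 -1" --pt "0.071 -0.48 0.62 0 -1" --pt "0.091 -0.613 0.796 0 -1"

```text
clock: 15.6
eef_pos: [0.5822, -0.0766, 0.1898]
tool_rot: [0.857, -0.096, 0.056, -0.503]
ft_force: [-0.1, 0.2, -2.2]
grip_width: 0.0213
```

>>> carry_out --pt "0.018 -0.123 0.16 0 -1" --pt "0.036 -0.245 0.32 0 -1" --pt "0.054 -0.368 0.478 0 -1" --pt "0.073 -0.49 0.637 0 -1" --pt "0.091 -0.613 0.796 0 -1"

```text
clock: 16.1
eef_pos: [0.6128, 0.0188, 0.2044]
tool_rot: [0.857, -0.096, 0.056, -0.502]
ft_force: [0.8, 0.4, -2.9]
grip_width: 0.021
```

>>> carry_out --pt "0.018 -0.123 0.16 0 -1" --pt "0.036 -0.245 0.32 0 -1" --pt "0.053 -0.355 0.46 0 -1" --pt "0.066 -0.447 0.58 0 -1" --pt "0.077 -0.52 0.677 0 -1" --pt "0.085 -0.57 0.74 0 -1" --pt "0.089 -0.6 0.78 0 -1" --pt "0.091 -0.613 0.796 0 -1"

```text
clock: 16.9
eef_pos: [0.6437, 0.1124, 0.2187]
tool_rot: [0.857, -0.096, 0.056, -0.502]
ft_force: [-0.4, 0.2, -2.7]
grip_width: 0.021
```

```bash
python3 st.py; python3 mv.py .6443 .1121 .199
python3 - <<'E'
from h import *
import pickle
m=imaging.camera_model('wrist'); im=imaging.camera('wrist'); cv2.imwrite('pics/w6.png',im[:,:,::-1])
pickle.dump((m,bot.get_obs()),open('w6.pkl','wb'))
im=imaging.camera('top'); cv2.imwrite('pics/t6.png',im[:,:,::-1])
im=imaging.camera('side'); cv2.imwrite('pics/s6.png',im[:,:,::-1])
E
```

```text
t 16.9 q [-0.208  0.566  0.006  0.985  1.06   1.602] p [0.6437 0.1124 0.2187] F [-0.38  0.2  -2.69] T [-1.342  0.337 -0.005] w 0.021
x [ 0.975 -0.221 -0.001] y [-0.109 -0.477 -0.872] z [ 0.193  0.851 -0.489] lean 60.7
units [0.007 0.173 0.095] max 0.17
```

View pics/w6.png

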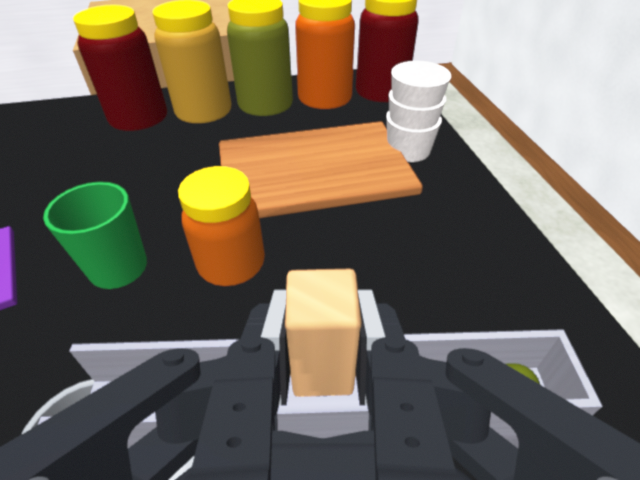

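View pics/t6.png

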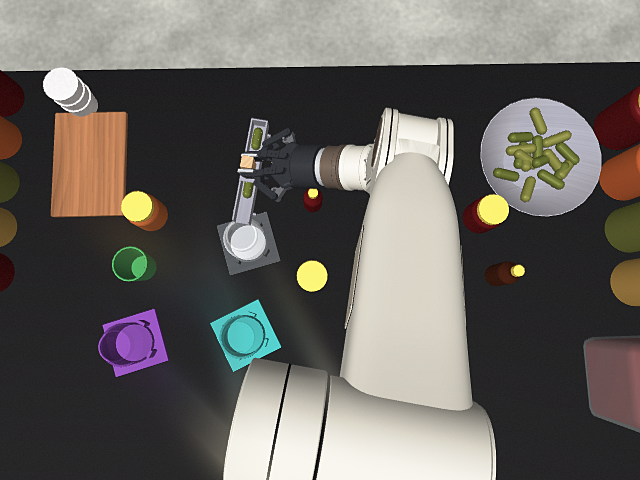

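View pics/s6.png

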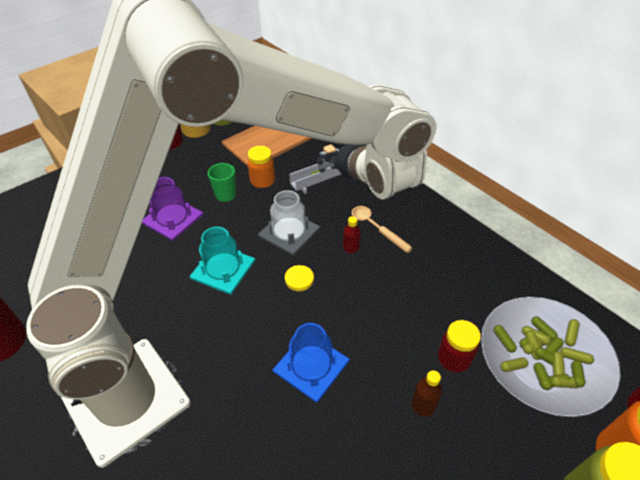

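```bash
cat > ov2.py <<'E'
from h import *
import sys,pickle
s=imaging.camera_model('side');t=imaging.camera_model('top')
def draw(m,im,crop,k,G,Rc,M,out):
    r0,r1,c0,c1=crop; cr=cv2.resize(im[r0:r1,c0:c1],None,fx=k,fy=k,interpolation=cv2.INTER_CUBIC)
    def pl(P,col):
        uv=((proj(m,P)-[c0,r0]+.5)*k-.5)
        cv2.polylines(cr,[np.round(uv).astype(np.int32)],False,col,1)
    B=lambda L:G+(Rc@(np.array(L).T/1000)).T
    pl(B([(-100,16,-27),(100,16,-27),(100,-16,-27),(-100,-16,-27),(-100,16,-27)]),(0,0,255))
    pl(B([(100,16,-27),(100,16,-56),(100,-16,-56),(100,-16,-27)]),(0,255,255))
    pl(B([(11,11,22),(11,-11,22),(-11,-11,22),(-11,11,22),(11,11,22)]),(255,0,255))
    th=np.linspace(0,2*np.pi,80)
    for rad in(.031,.027): pl(np.c_[M[0]+rad*np.cos(th),M[1]+rad*np.sin(th),0*th+M[2]],(0,255,0))
    cv2.imwrite(out,cr)
E
python3 - <<'E'
from ov2 import *
o=pickle.load(open('w6.pkl','rb'))[1]
A=R.from_quat(o['tool_rot']).as_matrix(); n=-A[:,0]; z=np.array([0,0,1]); Rc=np.c_[n,np.cross(z,n),z]
G=o['eef_pos']+[.0018,.0075,-.0059]; M=np.array([.532,.1455,.122])
draw(t,cv2.imread('pics/t6.png'),(100,280,200,300),4.4,G,Rc,M,'pics/o6t.png')
draw(s,cv2.imread('pics/s6.png'),(130,250,250,400),5,G,Rc,M,'pics/o6s.png')
E
```

```text
(no output)
```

View pics/o6t.png

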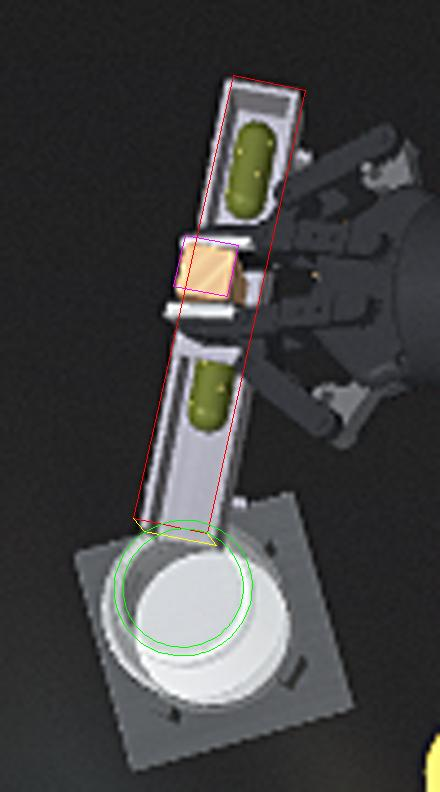

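View pics/o6s.png

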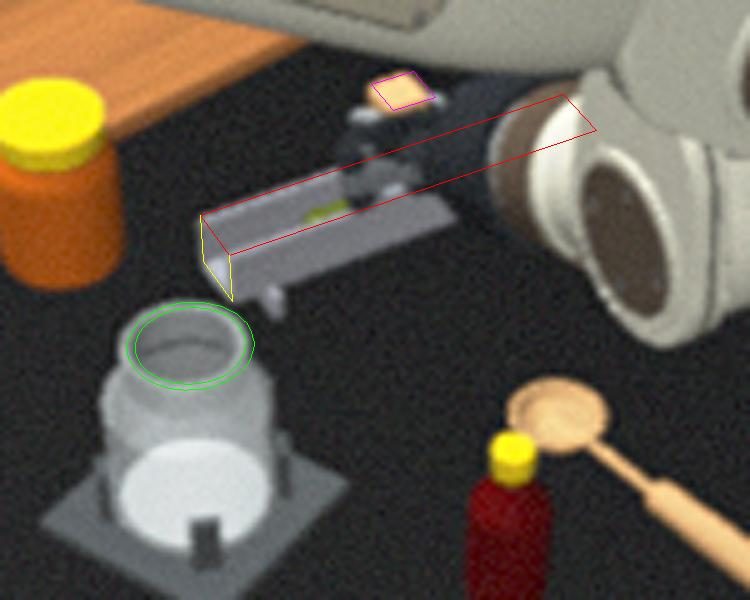

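Run:
```python
from ov2 import *
o=pickle.load(open('w6.pkl','rb'))[1]
Rc=R.from_euler('z',170,degrees=True).as_matrix()
G=o['eef_pos']+[.0018,.006,-.0059]; M=np.array([.532,.1465,.122])
draw(t,cv2.imread('pics/t6.png'),(100,250,200,290),5.2,G,Rc,M,'pics/o6t.png')
draw(s,cv2.imread('pics/s6.png'),(130,250,250,400),5,G,Rc,M,'pics/o6s.png')
```

```text
(no output)
```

View pics/o6t.png

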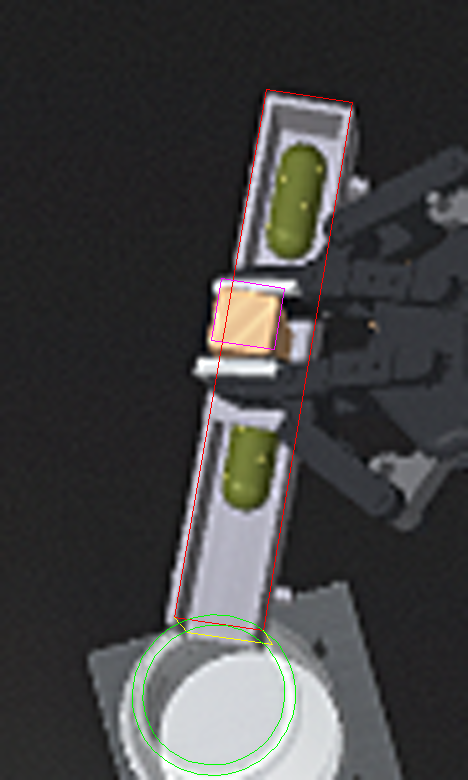

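View pics/o6s.png

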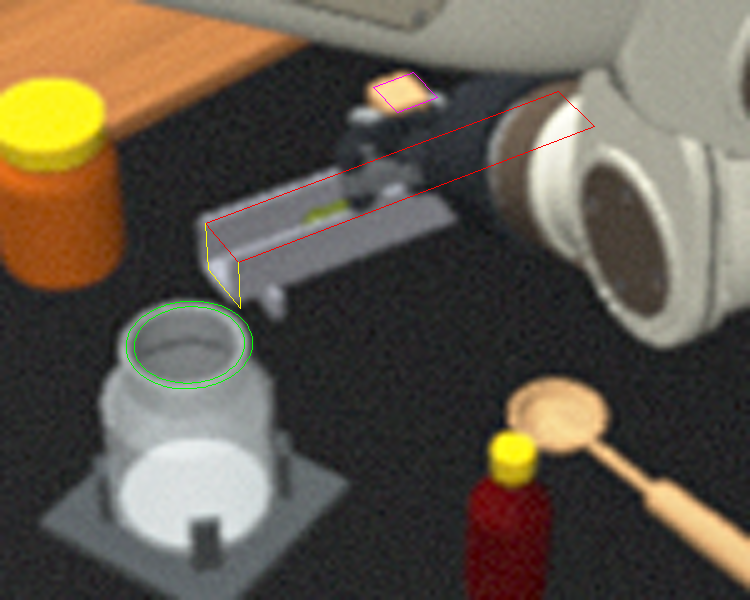

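>>> carry_out --pt "0.005 0.01 0.02 0 -1" --pt "0.01 0.04 0.05 0 -1" --pt "0.02 0.08 0.08 0 -1" --pt "0.02 0.1 0.11 0 -1" --pt "0.02 0.105 0.12 0 -1" --pt "0.02 0.105 0.12 0 -1"

```text
clock: 17.65
eef_pos: [0.647, 0.1167, 0.2034]
tool_rot: [0.857, -0.096, 0.056, -0.502]
ft_force: [0.1, -0.7, -3.8]
grip_width: 0.0213
```

```bash
python3 st.py
python3 - <<'E'
from ov2 import *
o=bot.get_obs(); a=imaging.camera('top')[:,:,::-1].copy(); b=imaging.camera('side')[:,:,::-1].copy()
Rc=R.from_euler('z',170,degrees=True).as_matrix()
G=o['eef_pos']+[.002,.0085,-.0055]; M=np.array([.532,.1460,.122])
draw(t,a,(130,250,205,290),6,G,Rc,M,'pics/o7t.png')
draw(s,b,(140,230,260,370),7,G,Rc,M,'pics/o7s.png')
n=Rc[:,0]; print((M-G)@n,(M-G)@Rc[:,1])
E
```

```text
t 17.65 q [-0.2    0.583 -0.008  0.938  1.06   1.619] p [0.647  0.1167 0.2034] F [ 0.14 -0.72 -3.82] T [-1.407  0.338 -0.032] w 0.0213
x [ 0.975 -0.222 -0.001] y [-0.109 -0.476 -0.872] z [ 0.193  0.851 -0.489] lean 60.7
0.11881911205924524 -0.0002024017596664551
```

View pics/o7t.png

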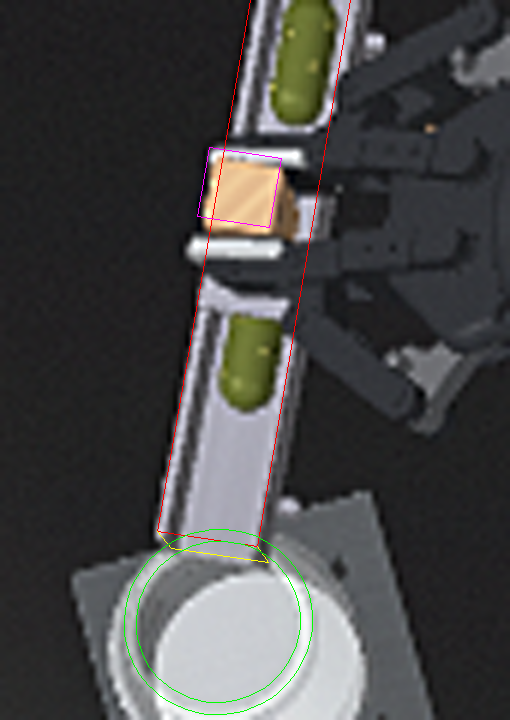

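View pics/o7s.png

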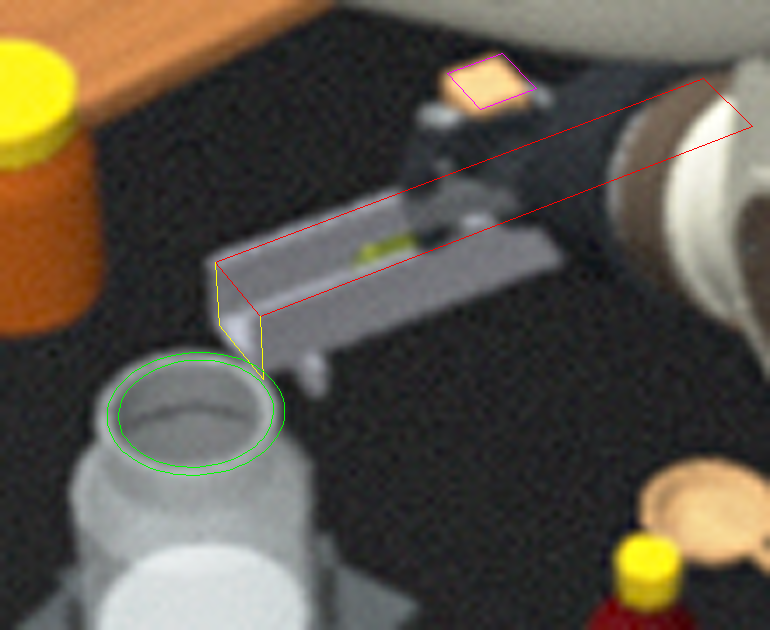

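>>> carry_out --pt "0 0.015 0.008 0 -1" --pt "0 0.04 0.022 0 -1" --pt "0 0.06 0.034 0 -1" --pt "0 0.08 0.045 0 -1" --pt "0 0.095 0.053 0 -1" --pt "0 0.105 0.059 0 -1" --pt "0 0.105 0.059 0 -1"

```text
clock: 18.45
eef_pos: [0.6471, 0.1165, 0.1915]
tool_rot: [0.857, -0.096, 0.056, -0.502]
ft_force: [0.5, -0.8, -3.4]
grip_width: 0.0213
```

>>> carry_out --pt "0 0.009 0.005 0 -1" --pt "0 0.017 0.01 0 -1" --pt "0 0.026 0.015 0 -1" --pt "0 0.026 0.015 0 -1"

```text
clock: 18.85
eef_pos: [0.6471, 0.1166, 0.1886]
tool_rot: [0.857, -0.096, 0.056, -0.502]
ft_force: [0.1, 0.4, -3.4]
grip_width: 0.021
```

```bash
python3 st.py
```

```text
t 18.85 q [-0.2    0.6   -0.023  0.906  1.059  1.619] p [0.6471 0.1166 0.1886] F [ 0.08  0.37 -3.42] T [-1.373  0.322 -0.012] w 0.021
x [ 0.975 -0.222 -0.   ] y [-0.109 -0.477 -0.872] z [ 0.193  0.851 -0.489] lean 60.7
```

>>> carry_out --pt "0 0.009 0.005 0 -1" --pt "0 0.017 0.01 0 -1" --pt "0 0.017 0.01 0 -1"

```text
clock: 19.15
eef_pos: [0.6471, 0.1166, 0.1866]
tool_rot: [0.857, -0.096, 0.056, -0.502]
ft_force: [0.4, -0.8, -2.9]
grip_width: 0.0216
```

>>> carry_out --pt "0 0.009 0.005 0 -1" --pt "0 0.009 0.005 0 -1" --pt "0 0.009 0.005 0 -1"

```text
clock: 19.45
eef_pos: [0.6472, 0.1166, 0.1857]
tool_rot: [0.857, -0.096, 0.056, -0.502]
ft_force: [-0.7, -0.6, -3.1]
grip_width: 0.0209
```

```bash
python3 st.py
```

```text
t 19.45 q [-0.2    0.603 -0.026  0.9    1.06   1.619] p [0.6472 0.1166 0.1857] F [-0.74 -0.64 -3.11] T [-1.34   0.328  0.032] w 0.0209
x [ 0.975 -0.222 -0.   ] y [-0.109 -0.477 -0.872] z [ 0.194  0.851 -0.489] lean 60.7
```

>>> carry_out --pt "0 0.006 0.003 0 -1" --pt "0 0.006 0.003 0 -1"

```text
clock: 19.65
eef_pos: [0.6471, 0.1166, 0.185]
tool_rot: [0.857, -0.096, 0.056, -0.502]
ft_force: [-0.0, -0.3, -2.8]
grip_width: 0.0212
```

>>> carry_out --pt "0 0.006 0.003 0 -1" --pt "0 0.006 0.003 0 -1"

```text
clock: 19.85
eef_pos: [0.6471, 0.1165, 0.1843]
tool_rot: [0.857, -0.096, 0.056, -0.502]
ft_force: [0.3, 0.5, -2.9]
grip_width: 0.021
```

>>> carry_out --pt "0 0.006 0.003 0 -1" --pt "0 0.006 0.003 0 -1"

```text
clock: 20.05
eef_pos: [0.6472, 0.1165, 0.1839]
tool_rot: [0.857, -0.096, 0.057, -0.503]
ft_force: [0.8, -0.6, -2.9]
grip_width: 0.0211
```

```bash
python3 st.py
```

```text
t 20.05 q [-0.2    0.605 -0.027  0.896  1.06   1.619] p [0.6472 0.1165 0.1839] F [ 0.78 -0.58 -2.95] T [-1.211  0.387 -0.069] w 0.0211
x [ 0.975 -0.222  0.   ] y [-0.108 -0.476 -0.873] z [ 0.194  0.851 -0.489] lean 60.8
```

>>> carry_out --pt "0 0.004 0.002 0 -1" --pt "0 0.004 0.002 0 -1"

```text
clock: 20.25
eef_pos: [0.6473, 0.1165, 0.1838]
tool_rot: [0.857, -0.096, 0.057, -0.503]
ft_force: [0.4, 0.1, -0.9]
grip_width: 0.0209
```

```bash
python3 st.py
```

```text
t 20.25 q [-0.2    0.606 -0.028  0.895  1.06   1.619] p [0.6473 0.1165 0.1838] F [ 0.38  0.1  -0.88] T [-1.028  0.431  0.048] w 0.0209
x [ 0.975 -0.222  0.   ] y [-0.108 -0.476 -0.873] z [ 0.194  0.851 -0.488] lean 60.8
```

>>> carry_out --pt "-0.01 -0.002 -0.001 0 -1" --pt "-0.02 -0.001 -0.002 0 -1" --pt "-0.03 -0.001 -0.002 0 -1" --pt "-0.04 -0.001 -0.003 0 -1" --pt "-0.04 -0.001 -0.003 0 -1"

```text
clock: 20.75
eef_pos: [0.6431, 0.1172, 0.1838]
tool_rot: [0.857, -0.096, 0.057, -0.502]
ft_force: [1.1, -0.4, -0.2]
grip_width: 0.0213
```

```bash
python3 st.py
```

```text
t 20.75 q [-0.2    0.599 -0.04   0.89   1.06   1.619] p [0.6431 0.1172 0.1838] F [ 1.14 -0.41 -0.17] T [-0.798  0.371 -0.102] w 0.0213
x [ 0.975 -0.222  0.   ] y [-0.108 -0.476 -0.873] z [ 0.194  0.851 -0.489] lean 60.8
```

>>> carry_out --pt "-0.01 -0.001 -0.001 0 -1" --pt "-0.01 -0.001 -0.001 0 -1"

```text
clock: 20.95
eef_pos: [0.6421, 0.1174, 0.1838]
tool_rot: [0.857, -0.096, 0.056, -0.502]
ft_force: [1.1, -0.5, 0.5]
grip_width: 0.0211
```

>>> carry_out --pt "-0.01 -0.001 -0.001 0 -1" --pt "-0.01 -0.001 -0.001 0 -1"

```text
clock: 21.15
eef_pos: [0.6411, 0.1176, 0.1837]
tool_rot: [0.857, -0.096, 0.056, -0.502]
ft_force: [0.6, -0.1, -0.3]
grip_width: 0.0209
```

>>> carry_out --pt "-0.006 0 0 0 -1" --pt "-0.006 0 0 0 -1"

```text
clock: 21.35
eef_pos: [0.6406, 0.1177, 0.1838]
tool_rot: [0.857, -0.096, 0.056, -0.502]
ft_force: [0.7, -0.2, -0.5]
grip_width: 0.0209
```

```bash
python3 st.py
```

```text
t 21.35 q [-0.2    0.595 -0.048  0.887  1.059  1.619] p [0.6406 0.1177 0.1838] F [ 0.73 -0.22 -0.54] T [-0.889  0.34  -0.152] w 0.0209
x [ 0.975 -0.222 -0.   ] y [-0.109 -0.477 -0.872] z [ 0.194  0.851 -0.489] lean 60.7
```

>>> carry_out --pt "-0.006 0 0 0 -1" --pt "-0.006 0 0 0 -1"

```text
clock: 21.55
eef_pos: [0.64, 0.1178, 0.1838]
tool_rot: [0.857, -0.096, 0.056, -0.502]
ft_force: [1.1, -0.3, -1.3]
grip_width: 0.021
```

>>> carry_out --pt "-0.006 0 0 0 -1" --pt "-0.006 0 0 0 -1"

```text
clock: 21.75
eef_pos: [0.6394, 0.118, 0.1838]
tool_rot: [0.857, -0.096, 0.056, -0.502]
ft_force: [0.5, 0.3, -1.0]
grip_width: 0.0209
```

>>> carry_out --pt "-0.006 0 0 0 -1" --pt "-0.006 0 0 0 -1"

```text
clock: 21.95
eef_pos: [0.6388, 0.1181, 0.1838]
tool_rot: [0.857, -0.096, 0.056, -0.502]
ft_force: [1.0, -0.2, -0.8]
grip_width: 0.0212
```

>>> carry_out --pt "-0.006 0 0 0 -1" --pt "-0.006 0 0 0 -1"

```text
clock: 22.15
eef_pos: [0.6384, 0.1182, 0.1839]
tool_rot: [0.857, -0.096, 0.057, -0.502]
ft_force: [1.1, -0.3, -0.5]
grip_width: 0.021
```

>>> carry_out --pt "-0.006 0 0 0 -1" --pt "-0.006 0 0 0 -1"

```text
clock: 22.35
eef_pos: [0.6382, 0.1182, 0.1841]
tool_rot: [0.857, -0.096, 0.057, -0.502]
ft_force: [3.8, 0.3, -0.5]
grip_width: 0.021
```

```bash
python3 st.py
python3 - <<'E'
from ov2 import *
o=bot.get_obs(); a=imaging.camera('top')[:,:,::-1].copy(); b=imaging.camera('side')[:,:,::-1].copy()
Rc=R.from_euler('z',170,degrees=True).as_matrix()
G=o['eef_pos']+[.002,.0085,-.0055]; M=np.array([.532,.1460,.122])
draw(t,a,(130,250,205,290),6,G,Rc,M,'pics/o8t.png')
draw(s,b,(150,240,260,370),7,G,Rc,M,'pics/o8s.png')
n=Rc[:,0]; print((M-G)@n,(M-G)@Rc[:,1])
E
```

```text
t 22.35 q [-0.2    0.589 -0.056  0.882  1.059  1.619] p [0.6382 0.1182 0.1841] F [ 3.83  0.25 -0.48] T [-1.011 -0.089 -0.62 ] w 0.021
x [ 0.975 -0.222  0.002] y [-0.107 -0.477 -0.872] z [ 0.194  0.85  -0.489] lean 60.7
0.10991436296194429 -0.00025178086531234793
```

View pics/o8t.png

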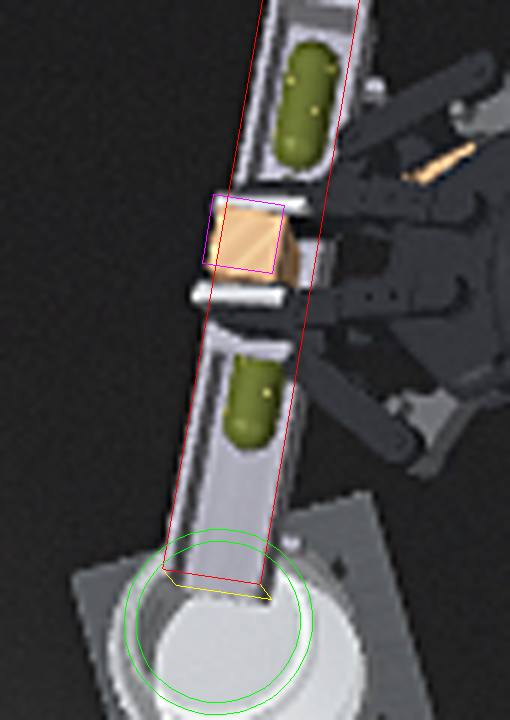

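View pics/o8s.png

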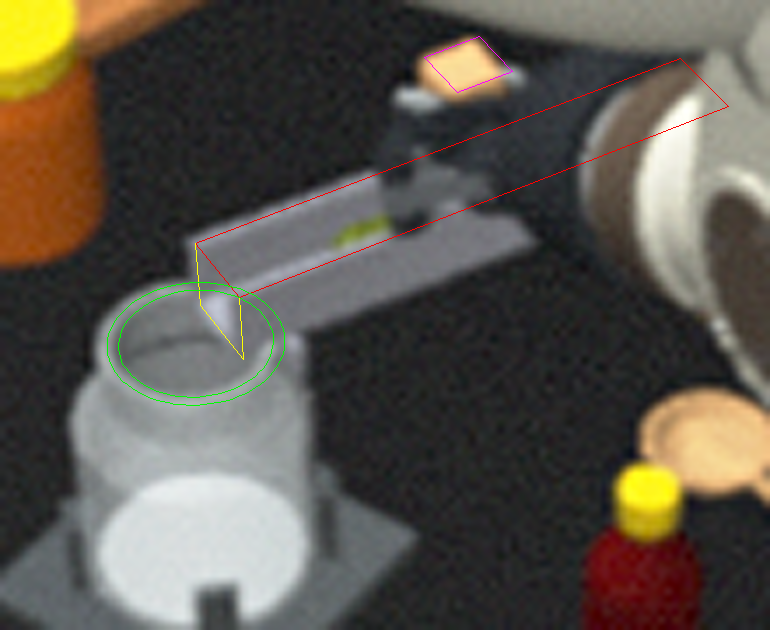

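>>> carry_out --pt "0.001 0 0 0 -1" --pt "0.001 0 0 0 -1" --pt "0.001 0 0 0 -1"

```text
clock: 22.75
eef_pos: [0.6382, 0.1182, 0.184]
tool_rot: [0.857, -0.096, 0.057, -0.502]
ft_force: [3.8, -0.6, -0.5]
grip_width: 0.0211
```

```bash
python3 st.py
cat > tip.py <<'E'
from h import *
import pickle,sys,os
# usage: tip.py init | tip.py phi bias_mm  [nrows]
off=np.array([.002,.0085,-.0055])
o=bot.get_obs(); A=R.from_quat(o['tool_rot']).as_matrix(); T=o['eef_pos']
if sys.argv[1]=='init':
    pickle.dump((A,T),open('tip0.pkl','wb')); sys.exit()
A0,T0=pickle.load(open('tip0.pkl','rb')); a=A0[:,2]
Rc0=R.from_euler('z',170,degrees=True).as_matrix(); G0=T0+off
L=np.array([.08,0,-.056]); C0=G0+Rc0@L; M=C0+Rc0[:,0]*.031
def tcp(phi,bias):
    Q=R.from_rotvec(-a*np.radians(phi)).as_matrix(); Rc=Q@Rc0; n=Rc[:,0]; e=n*[1,1,0]; e/=np.linalg.norm(e)
    b=np.arcsin(-n[2]); C=M-e*.0313; C[2]=C0[2]+.004*np.tan(b)+bias/1000
    G=C-Rc@L; tilt=np.degrees(np.arccos(Rc[2,2])); lean=np.degrees(np.arcsin(Rc[2,1]))
    return G-Q@off, np.degrees(b),np.degrees(np.arctan2(n[1],n[0])),lean,tilt
if __name__=='__main__':
    ph=float(sys.argv[1]);bi=float(sys.argv[2])
    # current phi from orientation
    x0=A0[:,0];cur=-np.degrees(np.arctan2(np.cross(x0,A[:,0])@a,x0@A[:,0]))
    t,b,y,l,ti=tcp(ph,bi); tc=tcp(cur,0)[0]
    print('cur phi',cur.round(2),'pitch %.1f yaw %.1f lean %.1f tilt %.1f'%(b,y,l,ti),'height vs model mm',((T-tc)*1000).round(2))
    for k in np.linspace(0,1,int(sys.argv[3])+1)[1:]:
        p=cur+(ph-cur)*k; u=A.T@(tcp(p,bi*min(1,k*2) if len(sys.argv)<5 else bi)[0]-T)/.1; print('[%.3f, %.3f, %.3f, %.3f, -1]'%(*u,-(p-cur)/90))
E
python3 tip.py init; for p in 10 20 30 40 45; do python3 tip.py $p 0 1; done; echo; python3 tip.py 12 1.5 6
```

```text
t 22.75 q [-0.201  0.59  -0.056  0.882  1.06   1.619] p [0.6382 0.1182 0.184 ] F [ 3.84 -0.62 -0.5 ] T [-0.969 -0.279 -0.848] w 0.0211
x [ 0.975 -0.222  0.001] y [-0.108 -0.477 -0.872] z [ 0.194  0.851 -0.489] lean 60.7
cur phi -0.0 pitch 8.7 yaw 175.0 lean 0.8 tilt 8.7 height vs model mm [-0.3   0.05  0.  ]
[-0.101, -0.150, 0.021, -0.111, -1]
cur phi -0.0 pitch 17.3 yaw -179.8 lean 2.3 tilt 17.4 height vs model mm [-0.3   0.05  0.  ]
[-0.228, -0.280, 0.042, -0.222, -1]
cur phi -0.0 pitch 25.6 yaw -173.9 lean 4.5 tilt 26.1 height vs model mm [-0.3   0.05  0.  ]
[-0.377, -0.390, 0.066, -0.333, -1]
cur phi -0.0 pitch 33.7 yaw -167.1 lean 7.3 tilt 34.7 height vs model mm [-0.3   0.05  0.  ]
[-0.544, -0.476, 0.092, -0.444, -1]
cur phi -0.0 pitch 37.6 yaw -163.2 lean 8.9 tilt 39.0 height vs model mm [-0.3   0.05  0.  ]
[-0.634, -0.510, 0.106, -0.500, -1]

cur phi -0.0 pitch 10.4 yaw 176.0 lean 1.1 tilt 10.5 height vs model mm [-0.3   0.05  0.  ]
[-0.016, -0.036, 0.002, -0.022, -1]
[-0.035, -0.071, 0.003, -0.044, -1]
[-0.056, -0.105, 0.005, -0.067, -1]
[-0.078, -0.134, 0.009, -0.089, -1]
[-0.101, -0.163, 0.013, -0.111, -1]
[-0.124, -0.190, 0.018, -0.133, -1]
```

>>> carry_out --pt "-0.016 -0.036 0.002 -0.022 -1" --pt "-0.035 -0.071 0.003 -0.044 -1" --pt "-0.056 -0.105 0.005 -0.067 -1" --pt "-0.078 -0.134 0.009 -0.089 -1" --pt "-0.101 -0.163 0.013 -0.111 -1" --pt "-0.124 -0.19 0.018 -0.133 -1" --pt "-0.124 -0.19 0.018 -0.133 -1"

```text
clock: 23.45
eef_pos: [0.6277, 0.1322, 0.1999]
tool_rot: [0.863, -0.006, 0.109, -0.494]
ft_force: [2.4, 0.4, -2.9]
grip_width: 0.0213
```

```bash
python3 st.py; python3 tip.py 24 1.5 6 k
```

```text
t 23.45 q [-0.18   0.545 -0.089  0.861  1.059  1.448] p [0.6277 0.1322 0.1999] F [ 2.35  0.37 -2.86] T [-1.379 -0.17  -0.487] w 0.0213
x [ 0.976 -0.117  0.182] y [ 0.097 -0.512 -0.853] z [ 0.193  0.851 -0.489] lean 60.8
cur phi 12.0 pitch 20.6 yaw -177.5 lean 3.1 tilt 20.9 height vs model mm [-0.72  0.77  1.58]
[-0.011, -0.026, -0.001, -0.022, -1]
[-0.030, -0.057, 0.004, -0.044, -1]
[-0.051, -0.087, 0.008, -0.067, -1]
[-0.072, -0.117, 0.013, -0.089, -1]
[-0.095, -0.146, 0.017, -0.111, -1]
[-0.119, -0.174, 0.022, -0.133, -1]
```

>>> carry_out --pt "-0.007 -0.026 -0.001 -0.022 -1" --pt "-0.025 -0.057 0.004 -0.044 -1" --pt "-0.046 -0.087 0.008 -0.067 -1" --pt "-0.067 -0.117 0.013 -0.089 -1" --pt "-0.09 -0.146 0.017 -0.111 -1" --pt "-0.114 -0.174 0.022 -0.133 -1" --pt "-0.114 -0.174 0.022 -0.133 -1"

```text
clock: 24.15
eef_pos: [0.6152, 0.1444, 0.212]
tool_rot: [0.858, 0.084, 0.16, -0.48]
ft_force: [-0.6, -0.5, 0.6]
grip_width: 0.021
```

```bash
python3 st.py; python3 tip.py 33 1.5 5 k;  python3 - <<'E'
from ov2 import *
from tip import *
E
python3 - <<'E'
from h import *
for n in('top','side'):
    im=imaging.camera(n)[:,:,::-1]; cv2.imwrite(f'pics/{n}9.png',cv2.resize(im[100:260,190:400],None,fx=3.8,fy=3.6,interpolation=cv2.INTER_CUBIC))
E
```

```text
t 24.15 q [-0.164  0.502 -0.128  0.834  1.058  1.274] p [0.6152 0.1444 0.212 ] F [-0.57 -0.48  0.62] T [-0.707  0.619  0.2  ] w 0.021
x [ 0.935 -0.009  0.355] y [ 0.297 -0.525 -0.798] z [ 0.193  0.851 -0.488] lean 60.8
cur phi 23.93 pitch 28.1 yaw -172.0 lean 5.3 tilt 28.7 height vs model mm [ 0.28 -0.    2.04]
[-0.021, -0.026, 0.006, -0.020, -1]
[-0.038, -0.054, 0.011, -0.040, -1]
[-0.057, -0.083, 0.015, -0.060, -1]
[-0.076, -0.110, 0.020, -0.081, -1]
[-0.096, -0.138, 0.024, -0.101, -1]Traceback (most recent call last):
  File "<stdin>", line 2, in <module>
  File "tip.py", line 6, in <module>
    if sys.argv[1]=='init':
       ~~~~~~~~^^^
IndexError: list index out of range
```

View pics/top9.png

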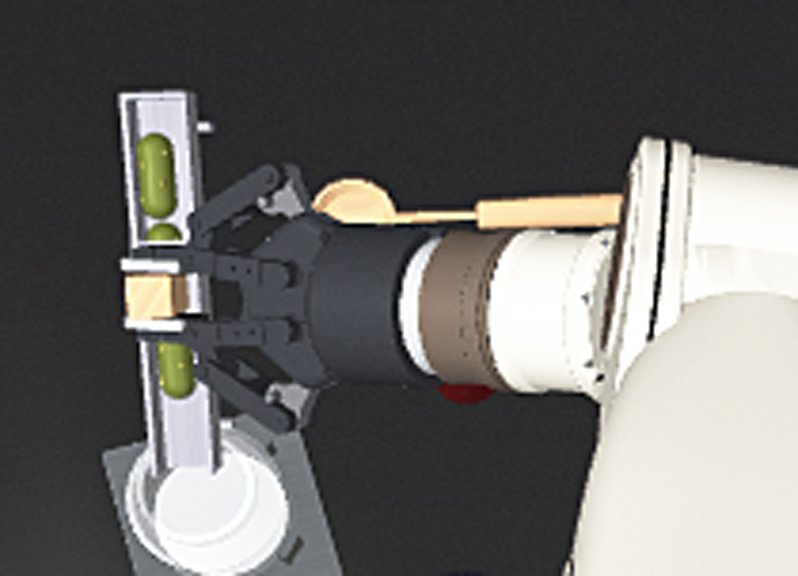

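View pics/side9.png

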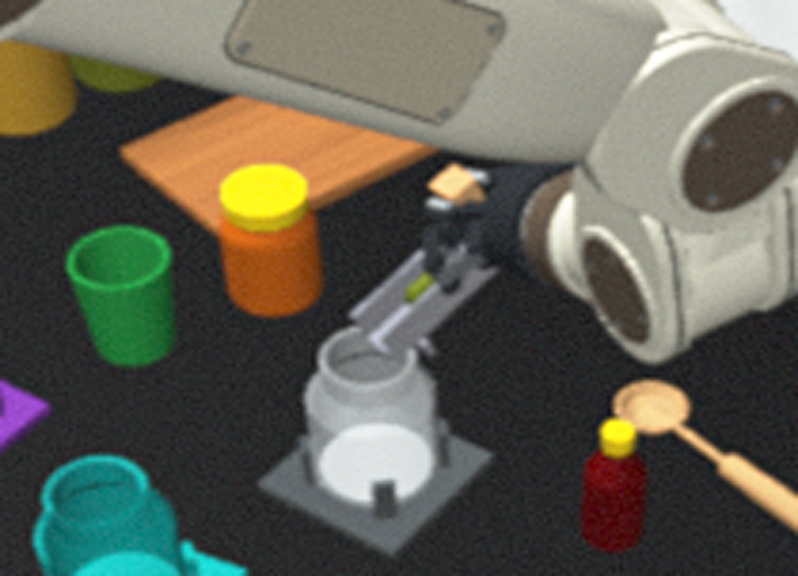

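```bash
python3 tip.py 33 3.4 5 k
```

```text
cur phi 23.85 pitch 28.1 yaw -172.0 lean 5.3 tilt 28.7 height vs model mm [0.35 0.05 1.86]
[-0.015, -0.042, -0.004, -0.020, -1]
[-0.032, -0.071, 0.000, -0.041, -1]
[-0.051, -0.100, 0.005, -0.061, -1]
[-0.070, -0.128, 0.009, -0.081, -1]
[-0.090, -0.155, 0.014, -0.102, -1]
```

>>> carry_out --pt "-0.015 -0.036 -0.003 -0.02 -1" --pt "-0.032 -0.068 0.001 -0.041 -1" --pt "-0.051 -0.1 0.005 -0.061 -1" --pt "-0.07 -0.128 0.009 -0.081 -1" --pt "-0.09 -0.155 0.014 -0.102 -1" --pt "-0.09 -0.155 0.014 -0.102 -1"

```text
clock: 24.85
eef_pos: [0.6027, 0.1534, 0.2203]
tool_rot: [0.849, 0.152, 0.198, -0.466]
ft_force: [-1.7, -1.0, 2.5]
grip_width: 0.0212
```

```bash
python3 st.py; python3 tip.py 41 3.8 5 k
python3 - <<'E'
from h import *
for n in('top','side'):
    im=imaging.camera(n)[:,:,::-1]; cv2.imwrite(f'pics/{n}10.png',cv2.resize(im[100:260,190:400],None,fx=3.8,fy=3.6,interpolation=cv2.INTER_CUBIC))
E
```

```text
t 24.85 q [-0.151  0.466 -0.166  0.81   1.056  1.14 ] p [0.6027 0.1534 0.2203] F [-1.67 -1.02  2.46] T [-0.84   0.681  0.248] w 0.0212
x [0.875 0.075 0.478] y [ 0.443 -0.52  -0.73 ] z [ 0.194  0.851 -0.488] lean 60.8
cur phi 33.14 pitch 34.5 yaw -166.4 lean 7.6 tilt 35.6 height vs model mm [ 0.29 -0.48  3.3 ]
[-0.014, -0.033, 0.005, -0.017, -1]
[-0.029, -0.059, 0.009, -0.035, -1]
[-0.044, -0.084, 0.014, -0.052, -1]
[-0.060, -0.109, 0.018, -0.070, -1]
[-0.077, -0.134, 0.022, -0.087, -1]
```

View pics/top10.png

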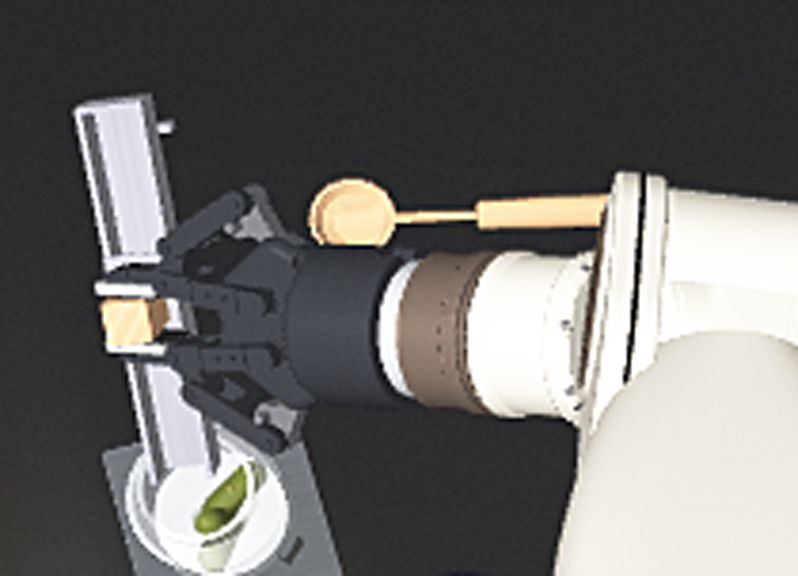

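View pics/side10.png

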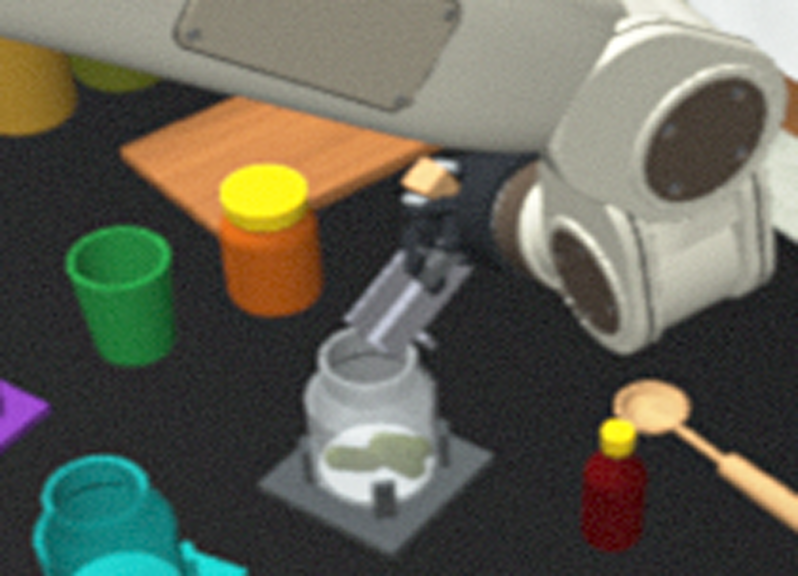

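>>> carry_out --pt "0.001 -0.002 -0.001 0 -1" --pt "0.001 -0.002 -0.001 0 -1" --pt "0.001 -0.002 -0.001 0 -1" --pt "0.001 -0.002 -0.001 0 -1"

```text
clock: 25.35
eef_pos: [0.603, 0.1534, 0.2201]
tool_rot: [0.849, 0.152, 0.197, -0.466]
ft_force: [-2.3, -1.5, 4.2]
grip_width: 0.0209
```

Run:
```python
from h import *
a=imaging.camera('top')[:,:,::-1][180:255,205:275]; b=imaging.camera('side')[:,:,::-1][160:250,255:345]
cv2.imwrite('pics/z11.png',np.hstack([cv2.resize(x,(400,430),interpolation=cv2.INTER_CUBIC) for x in(a,b)]))
w=imaging.camera('wrist')[:,:,::-1]; cv2.imwrite('pics/w11.png',w)
```

```text
(no output)
```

View pics/z11.png

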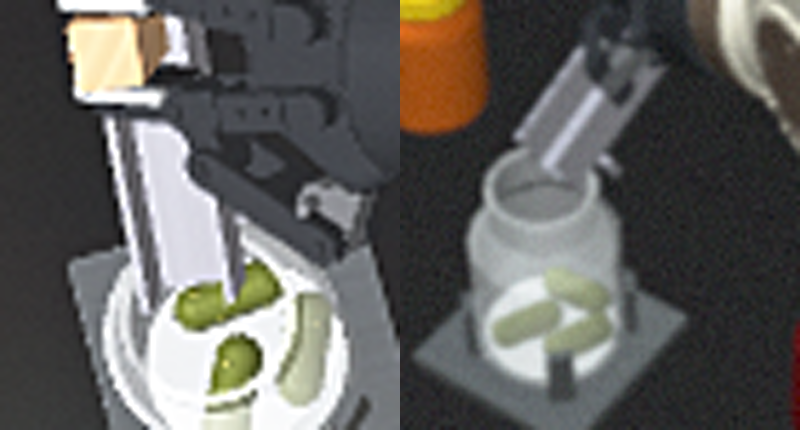

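View pics/w11.png

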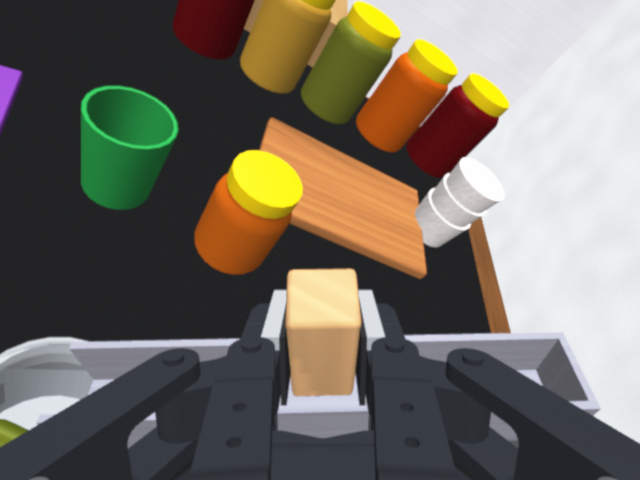

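>>> carry_out --pt "0.002 -0.003 -0.002 0 -1" --pt "0.002 -0.003 -0.002 0 -1" --pt "0.03 -0.045 -0.03 0 -1" --pt "0.1 -0.15 -0.1 0 -1" --pt "0.19 -0.29 -0.195 0 -1" --pt "0.29 -0.44 -0.29 0 -1" --pt "0.38 -0.58 -0.39 0 -1" --pt "0.38 -0.58 -0.39 0 -1"

```text
clock: 26.3
eef_pos: [0.6045, 0.1528, 0.3021]
tool_rot: [0.849, 0.154, 0.2, -0.464]
ft_force: [0.4, -0.3, -2.6]
grip_width: 0.0212
```

>>> carry_out --pt "0 0 0 0.09 -1" --pt "0 0 0 0.18 -1" --pt "0 0 0 0.27 -1" --pt "0 0 0 0.36 -1" --pt "0 0 0 0.368 -1"

```text
clock: 26.8
eef_pos: [0.6028, 0.1529, 0.2975]
tool_rot: [0.858, -0.097, 0.056, -0.502]
ft_force: [-0.7, 0.1, -3.7]
grip_width: 0.0212
```

```bash
python3 st.py; python3 mv.py .5514 -.1734 .17;python3 mv.py .5514 -.1734 .09
```

```text
t 26.8 q [-0.151  0.388 -0.061  0.996  1.054  1.718] p [0.6028 0.1529 0.2975] F [-0.65  0.07 -3.68] T [-1.283  0.269 -0.024] w 0.0212
x [ 0.975 -0.222 -0.002] y [-0.111 -0.478 -0.871] z [ 0.193  0.85  -0.49 ] lean 60.6
units [ 0.227  2.727 -2.247] max 2.73
units [ 0.228  3.424 -1.855] max 3.42
```

>>> carry_out --pt "0.02 0.2 -0.17 0 -1" --pt "0.04 0.45 -0.37 0 -1" --pt "0.06 0.68 -0.56 0 -1" --pt "0.076 0.91 -0.75 0 -1"

```text
clock: 27.2
eef_pos: [0.5858, 0.0433, 0.2553]
tool_rot: [0.858, -0.095, 0.057, -0.502]
ft_force: [0.1, -0.7, -4.1]
grip_width: 0.0212
```

>>> carry_out --pt "0.02 0.23 -0.19 0 -1" --pt "0.04 0.45 -0.37 0 -1" --pt "0.06 0.68 -0.56 0 -1" --pt "0.076 0.91 -0.75 0 -1"

```text
clock: 27.6
eef_pos: [0.5689, -0.0658, 0.2125]
tool_rot: [0.858, -0.095, 0.057, -0.502]
ft_force: [0.8, -0.4, -2.9]
grip_width: 0.0211
```

>>> carry_out --pt "0.02 0.23 -0.19 0 -1" --pt "0.04 0.45 -0.37 0 -1" --pt "0.06 0.68 -0.56 0 -1" --pt "0.07 0.82 -0.67 0 -1" --pt "0.076 0.9 -0.74 0 -1" --pt "0.076 0.9 -0.74 0 -1"

```text
clock: 28.2
eef_pos: [0.5524, -0.1731, 0.1707]
tool_rot: [0.857, -0.097, 0.057, -0.502]
ft_force: [0.4, 0.1, -2.2]
grip_width: 0.0214
```

```bash
python3 st.py; python3 mv.py .5514 -.1734 .08
```

```text
t 28.2 q [-0.689  0.832  0.313  1.726  0.895  0.774] p [ 0.5524 -0.1731  0.1707] F [ 0.38  0.12 -2.25] T [-1.266  0.346 -0.064] w 0.0214
x [ 0.975 -0.223 -0.   ] y [-0.109 -0.476 -0.872] z [ 0.194  0.851 -0.489] lean 60.7
units [-0.009  0.794  0.438] max 0.79
```

>>> carry_out --pt "0 0.15 0.08 0 -1" --pt "0 0.33 0.18 0 -1" --pt "0 0.5 0.28 0 -1" --pt "0 0.65 0.36 0 -1" --pt "0 0.75 0.42 0 -1" --pt "0 0.79 0.44 0 -1" --pt "0 0.79 0.44 0 -1"

```text
clock: 28.9
eef_pos: [0.5523, -0.1719, 0.0808]
tool_rot: [0.857, -0.096, 0.056, -0.503]
ft_force: [-0.0, 1.0, -3.4]
grip_width: 0.0212
```

>>> carry_out --pt "0 0.01 0.005 0 -1" --pt "0 0.017 0.01 0 -1" --pt "0 0.017 0.01 0 -1"

```text
clock: 29.2
eef_pos: [0.5527, -0.1726, 0.0799]
tool_rot: [0.858, -0.096, 0.057, -0.502]
ft_force: [0.3, 0.3, -2.5]
grip_width: 0.0209
```

>>> carry_out --pt "0 0.009 0.005 0 -1" --pt "0 0.009 0.005 0 -1"

```text
clock: 29.4
eef_pos: [0.5524, -0.1725, 0.0784]
tool_rot: [0.857, -0.096, 0.057, -0.502]
ft_force: [-0.7, 0.2, -2.3]
grip_width: 0.0211
```

>>> carry_out --pt "0 0.009 0.005 0 -1" --pt "0 0.009 0.005 0 -1"

```text
clock: 29.6
eef_pos: [0.5524, -0.1724, 0.0771]
tool_rot: [0.857, -0.096, 0.056, -0.502]
ft_force: [-0.0, -0.1, -2.5]
grip_width: 0.0211
```

```bash
python3 st.py
```

```text
t 29.6 q [-0.687  0.94   0.262  1.567  0.895  0.774] p [ 0.5524 -0.1724  0.0771] F [-0.04 -0.13 -2.54] T [-1.267  0.317 -0.011] w 0.0211
x [ 0.975 -0.222 -0.   ] y [-0.109 -0.477 -0.872] z [ 0.194  0.851 -0.489] lean 60.7
```

>>> carry_out --pt "0 0.009 0.005 0 -1" --pt "0 0.009 0.005 0 -1"

```text
clock: 29.8
eef_pos: [0.5523, -0.1723, 0.0761]
tool_rot: [0.857, -0.096, 0.056, -0.502]
ft_force: [0.1, 0.7, -2.6]
grip_width: 0.0208
```

>>> carry_out --pt "0 0.006 0.004 0 -1" --pt "0 0.006 0.004 0 -1"

```text
clock: 30.0
eef_pos: [0.5525, -0.1723, 0.0759]
tool_rot: [0.857, -0.097, 0.057, -0.503]
ft_force: [-0.8, -0.2, 0.1]
grip_width: 0.021
```

```bash
python3 st.py
python3 - <<'E'
from h import *
for n in('top','wrist'):
    cv2.imwrite(f'pics/{n}12.png',imaging.camera(n)[:,:,::-1])
E
```

```text
t 30.0 q [-0.687  0.942  0.262  1.565  0.896  0.774] p [ 0.5525 -0.1723  0.0759] F [-0.84 -0.17  0.13] T [-0.852  0.293  0.139] w 0.021
x [ 0.975 -0.222 -0.   ] y [-0.109 -0.476 -0.873] z [ 0.194  0.851 -0.488] lean 60.8
```

View pics/top12.png

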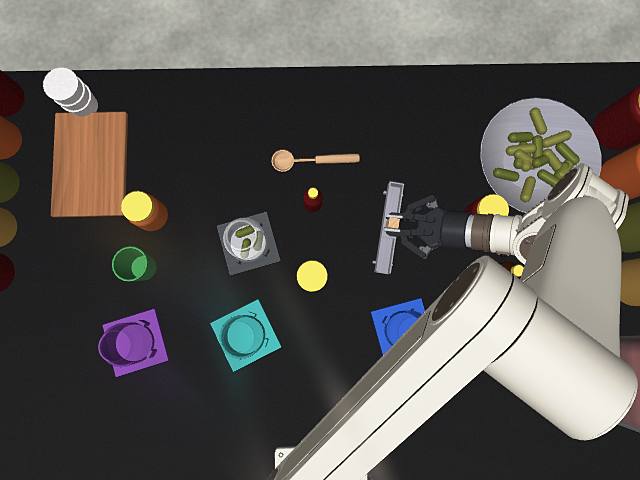

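>>> carry_out --pt "0 0 0 0 -0.5" --pt "0 0 0 0 -0.2" --pt "0 0 0 0 0.1" --pt "0 0 0 0 0.1" --pt "0 0 0 0 0.1"

```text
clock: 30.6
eef_pos: [0.5525, -0.1723, 0.0755]
tool_rot: [0.857, -0.096, 0.057, -0.502]
ft_force: [0.2, -0.3, 0.1]
grip_width: 0.0469
```

>>> carry_out --pt "0 0 -0.1 0 0.1" --pt "0 0 -0.3 0 0.1" --pt "0 0 -0.6 0 0.1" --pt "0 0 -0.9 0 0.1" --pt "0 0 -1 0 0.1"

```text
clock: 31.1
eef_pos: [0.533, -0.2606, 0.126]
tool_rot: [0.858, -0.097, 0.058, -0.501]
ft_force: [0.5, 0.4, -0.4]
grip_width: 0.0467
```

>>> carry_out --pt "0 -0.3 -0.1 0 0.1" --pt "0 -0.6 -0.2 0 0.1" --pt "0 -0.6 -0.2 0 0.1" --pt "0 -0.6 -0.2 0 0.1"

```text
clock: 31.5
eef_pos: [0.5359, -0.2457, 0.187]
tool_rot: [0.858, -0.096, 0.057, -0.502]
ft_force: [-0.5, 0.0, -1.1]
grip_width: 0.0469
```

```bash
python3 st.py
python3 - <<'E'
from h import *
cv2.imwrite('pics/top13.png',imaging.camera('top')[:,:,::-1])
cv2.imwrite('pics/wrist13.png',imaging.camera('wrist')[:,:,::-1])
E
```

```text
t 31.5 q [-0.786  0.908  0.503  1.924  0.83   0.66 ] p [ 0.5359 -0.2457  0.187 ] F [-0.46  0.   -1.12] T [-0.872  0.215 -0.025] w 0.0469
x [ 0.975 -0.221  0.002] y [-0.107 -0.478 -0.872] z [ 0.194  0.85  -0.49 ] lean 60.7
```

View pics/wrist13.png

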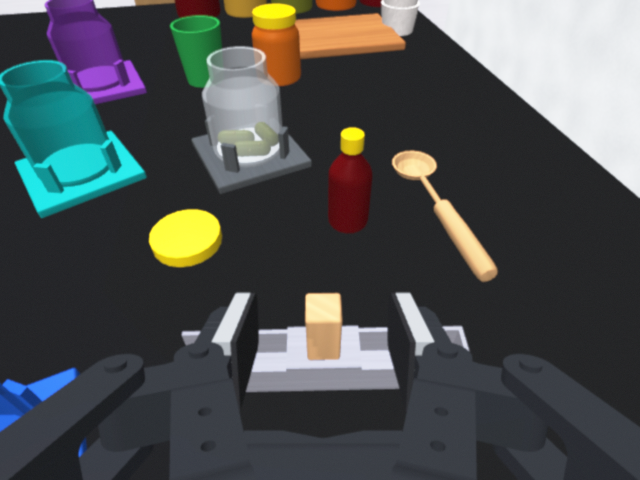

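View pics/top13.png

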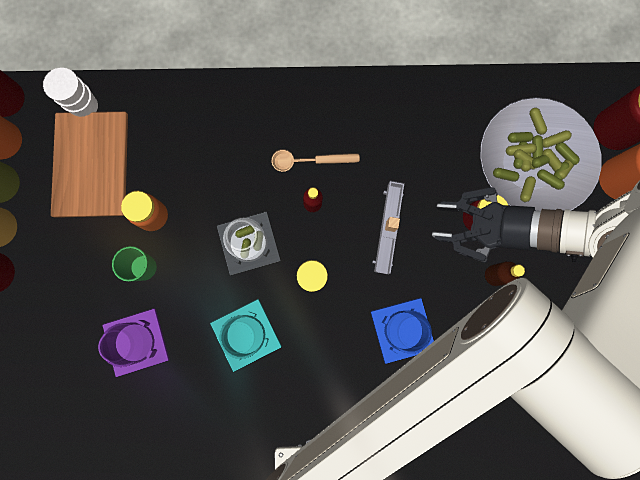

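The pictures show the chute standing upright and empty, with its post at top-view pixel (393,223). Three gherkins lie in the jar at about (246,237), and the bystanders are where they were. The gripper is clear, so I am handing in.

```bash
python3 -c "
from workcell import order; print(order.job_done())"
```

```text
the job is handed in; nothing more can be done
None
```

All three gherkins are in the open jar, and the empty chute stands upright on its feet at its old place on the counter. I handed the job in at about 31.5 s.

**How it was done**
- The moves allow only a roll about the tool's axis. I first leaned the tool about 61° by commanding poses past the arm's reach at the outer limit.
- I then gripped the post from the side, carried the chute level to the jar, and found the rim height and the stop by touch. Contact was about 2–3 N on the rim and about 3 N on the stop.
- I rolled the chute to an estimated 28° nose down. When the gherkins had slid out, I lifted clear, levelled the chute, set it down and released it.

**Last checks**
- **Gherkins:** the side view showed three of them on the jar floor while the chute was still tipped, and they are still there in the last top view.
- **Chute:** it is empty and released. The tool height when I set it down matched the height at pick-up (75.9 mm).
- **Robot and bystanders:** the gripper is clear of everything, with only noise-level force on it. The bystanders look unmoved in the top view, though I did not measure them.

**What disagreed**
- **Tipping:** the chute rode about 2–3 mm higher on the rim than I had modelled. Rim force therefore peaked at about 7–8 N, above the 1–5 N asked for but under the 15 N limit.
- **Grip:** the chute sat about 3° off square in the fingers.
- **Cameras:** the wrist camera and the fixed cameras differed by about 2–3 mm.
- **Arm force:** one jolt of about 65 N showed on the wrist sensor when the arm reached its outer limit, under the 120 N limit.

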